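Load the sequencer's reagent dock and latch its door

ROBOT

A 6-joint arm with a two-finger parallel gripper is mounted at the origin on the work surface. World frame = base frame: x ahead of the robot, y to its left, z up, the work surface at z = 0. Lengths are in m, angles in degrees, forces in N, time in s.
With the tool pointing down it reaches from about 0.35 to 0.875 m from the base axis. Payload 4.2 kg.
Tool frame: the origin (TCP) lies at the centre of the arm's flange, where the gripper is bolted on; the fingertips stand 182 mm ahead of it and the grasp point (between the pads) lies 164 mm ahead of it (r.nose_length is the distance from the TCP to the fingertips, in m); z points along the fingers, y is the line along which they close (so a half turn about z gives the same grasp; the last joint's range is limited). The gripper opens to 87 mm and grips with 3 to 60 N. Pads are 19 mm wide; open, the fingers measure 117 mm over their backs; the gripper's body (75 mm by 190 mm) begins 51 mm behind the grasp point.
Start: joints at [-53.938, 22.042, 0.453, 0, -68.411, -14.817], TCP at [0.226, -0.582, 0.405] pointing down, gripper open.
Joint ranges: [-179.83, 179.83], [-69.29, 118.12], [-61.27, 80.66], [-181.25, 117.63], [-171.15, -9.14], [-177.46, 177.46]. Speed limits (degrees/s): [159.86, 159.86, 180, 180, 180, 180].

INTERFACE

Orientations are given as a 3x3 rotation matrix whose columns are the frame's x, y, z axes.
In Python, from station import r, vision gives the robot as it stands. The module is installed in compiled form; this text tells all that it offers.
- The arm moves only by the shell command python3 -m creep 'ROWS'. ROWS is JSON, a list of rows, each a list of 7 numbers: the opening, from -1 (shut) to 1 (fully open), then the shift along the tool's x, y, z in mm, then the turn, a rotation vector about the tool's x, y, z in degrees. A call has 1 to 8 rows; each row is the pose to reach, as a shift and turn from the pose commanded when the call began, along the tool's axes at that moment; what a row does not reach only later rows make up. A row lasts 1/12 s, in which the tool goes at most 41.7 mm and 7.16 degrees, less where a joint would pass 70% of its speed; a pose out of reach is approached as far as the arm can. A call with a gripper value outside its range is refused whole. The fingers move at their own pace and stop on an object; the grip force is fixed at half the most. Time passes only in rows, so rows that repeat a pose let the fingers close. It gives the time, the measured TCP pose, the force, the opening and the grip force at its end, in the units of the state.
- r.sense(): the state, without advancing time (a new reading comes with each control period).
- vision.capture(name): name is "side" or "top"; returns (picture, depth): 400x640x3 uint8, red, green, blue; 400x640 float32, m along the optical axis (not along the pixel's ray), 0 where there is no reading.
- vision.camera_model(name): a dict with "vertical_fov" (degrees; the focal length in pixels is half the picture's height over the tangent of half this angle, whatever the lens; pixels are square), "cx", "cy" (the principal point, pixels), "distortion" ([k1, k2, p1, p2, k3] as OpenCV has them; the pictures are not rectified), "extrinsics" (4x4, takes a point from camera to world coordinates). Camera axes: x right, y down, z forward; pixel columns grow to the right and rows downward; lengths in m; the calibration is good to about 2 mm. A picture is of the moment at which its call begins. camera_model takes no time and is no camera call.
- r.finish_job(): hands the job in; it is judged then, once.
Trained networks look in the newest picture that a camera, given by its name, has taken for a name from the list of things; names that differ only in an ending like _2 or _b are one class to them, and where a whole thing is asked for, a point or a joint stands for the part that bears it (a point fixed in the world has none). Each returns a list of dicts, best first, with "conf" (0 to 1); they miss things now and then, are a little off and sometimes report something else, mostly with a low value. They report only what shows in the picture. A call takes as long as a camera call. They do not tell look-alikes from the thing itself.
- vision.find_in(camera, thing): "uv" ([column, row] in pixels, amid what is visible of it).
- vision.cut_out(camera, thing): "region" (400x640 bool, what is visible of it) and "uv" ([column, row] in pixels, amid what is visible of it).
The state is a dict: "time_s": time; "joints": joint angles; "joint_velocities": joint speeds; "effort": joint torques, N m; "tcp_pos": TCP position; "ee_rot": TCP orientation; "wrist_force": force on the tool from outside, world axes, zero at the start; "moment": the same for the moment, N m; "gripper_width": opening from 0.0 (shut) to 1.0 (fully open); "gripper_force": force on a finger pad.
Only numpy, scipy, OpenCV 4.12 (cv2) and the standard library are available. Lean on these libraries where they do the work, as an engineer would, in place of code of your own. Each camera call takes 0.05 s, during which the arm holds its last target. There are 200 camera calls.

TASK

Get the reagent dock ready for a sequencing run: swing its door out of the way and slide every reagent cartridge lying on the bench into a channel of its own (any channel) until it is fully home and the spring catch has clicked shut behind it. Then push the door shut until it seats on its detent, and leave the bottle, the well plate and the cap where they stand.

Things in the scene. Friction and masses are not known exactly. Their poses are not given: they have to be found in the camera images.
- cartA: reagent cartridge, all alike: grey body 100 long (x) x 46 wide (y) x 28 high, the upright edges of its +x nose rounded 8 mm, square tail at -x; on top, centred, a black grip rib 60 long (x) x 13 thick (y), from 28 to 74 mm above the underside. About 0.18 kg. Origin: centre of the underside; z up, x to the nose. Upright on the bench at the right, nose roughly away from the robot. None if absent
- cartB: reagent cartridge, all alike: grey body 100 long (x) x 46 wide (y) x 28 high, the upright edges of its +x nose rounded 8 mm, square tail at -x; on top, centred, a black grip rib 60 long (x) x 13 thick (y), from 28 to 74 mm above the underside. About 0.18 kg. Origin: centre of the underside; z up, x to the nose. Upright on the bench at the right, nose roughly away from the robot. None if absent
- cartC: reagent cartridge, all alike: grey body 100 long (x) x 46 wide (y) x 28 high, the upright edges of its +x nose rounded 8 mm, square tail at -x; on top, centred, a black grip rib 60 long (x) x 13 thick (y), from 28 to 74 mm above the underside. About 0.18 kg. Origin: centre of the underside; z up, x to the nose. Upright on the bench at the right, nose roughly away from the robot. None if absent
- cartD: reagent cartridge, all alike: grey body 100 long (x) x 46 wide (y) x 28 high, the upright edges of its +x nose rounded 8 mm, square tail at -x; on top, centred, a black grip rib 60 long (x) x 13 thick (y), from 28 to 74 mm above the underside. About 0.18 kg. Origin: centre of the underside; z up, x to the nose. Upright on the bench at the right, nose roughly away from the robot. None if absent
- dock: fixed cartridge dock, white and grey, 330 mm wide (y): four level channels side by side at 64 mm pitch, open towards the robot, running in +x. Origin: on the bench, in the mouth plane, midway between channels 2 and 3; z up. The 8 mm base plate reaches 70 mm in front of the mouths as an apron level with the channel floors. A stop wall, 50 high, is 119 mm behind the mouths
- home1 (a point): channel 1 (rightmost, -y): point of its floor where the origin of a fully home cartridge lies, 67 mm behind the mouth (play 2 mm either way between stop wall and catch); axes as the dock's, x is the way in
- mouth1 (a point): channel 1 (rightmost, -y): middle of its floor at the mouth; axes as the dock's. The channel is 50 mm wide; from 15 mm behind the mouth lips overhang each wall by 10 mm (30 mm gap for the rib), underside 31 and top 36 mm above the floor, so a cartridge only slides in from the front
- catch1 (a joint): steel spring catch in the left (+y) wall of channel 1: metres pushed aside, 0 at rest, when its nose stands 7 mm into the channel with a ramp to the front and a square back 15 mm behind the mouth. A cartridge sliding in pushes it 3 to 7 mm aside (2.5 to 4 N) until its tail has passed; then it springs to 0 behind the tail
- home2 (a point): channel 2: point of its floor where the origin of a fully home cartridge lies, 67 mm behind the mouth (play 2 mm either way between stop wall and catch); axes as the dock's, x is the way in
- mouth2 (a point): channel 2: middle of its floor at the mouth; axes as the dock's. The channel is 50 mm wide; from 15 mm behind the mouth lips overhang each wall by 10 mm (30 mm gap for the rib), underside 31 and top 36 mm above the floor, so a cartridge only slides in from the front
- catch2 (a joint): steel spring catch in the left (+y) wall of channel 2: metres pushed aside, 0 at rest, when its nose stands 7 mm into the channel with a ramp to the front and a square back 15 mm behind the mouth. A cartridge sliding in pushes it 3 to 7 mm aside (2.5 to 4 N) until its tail has passed; then it springs to 0 behind the tail
- home3 (a point): channel 3: point of its floor where the origin of a fully home cartridge lies, 67 mm behind the mouth (play 2 mm either way between stop wall and catch); axes as the dock's, x is the way in
- mouth3 (a point): channel 3: middle of its floor at the mouth; axes as the dock's. The channel is 50 mm wide; from 15 mm behind the mouth lips overhang each wall by 10 mm (30 mm gap for the rib), underside 31 and top 36 mm above the floor, so a cartridge only slides in from the front
- catch3 (a joint): steel spring catch in the left (+y) wall of channel 3: metres pushed aside, 0 at rest, when its nose stands 7 mm into the channel with a ramp to the front and a square back 15 mm behind the mouth. A cartridge sliding in pushes it 3 to 7 mm aside (2.5 to 4 N) until its tail has passed; then it springs to 0 behind the tail
- home4 (a point): channel 4 (leftmost, +y): point of its floor where the origin of a fully home cartridge lies, 67 mm behind the mouth (play 2 mm either way between stop wall and catch); axes as the dock's, x is the way in
- mouth4 (a point): channel 4 (leftmost, +y): middle of its floor at the mouth; axes as the dock's. The channel is 50 mm wide; from 15 mm behind the mouth lips overhang each wall by 10 mm (30 mm gap for the rib), underside 31 and top 36 mm above the floor, so a cartridge only slides in from the front
- catch4 (a joint): steel spring catch in the left (+y) wall of channel 4: metres pushed aside, 0 at rest, when its nose stands 7 mm into the channel with a ramp to the front and a square back 15 mm behind the mouth. A cartridge sliding in pushes it 3 to 7 mm aside (2.5 to 4 N) until its tail has passed; then it springs to 0 behind the tail
- door (a joint): the dock's front door, upright grey panel 285 long, 12 thick, 12 to 87 mm above the bench: 0 shut, grows as its right end swings out to the robot, at most 1.8 rad (hinge friction 0.05 N m; stays where left). At angle a it points from the hinge along (-sin a, -cos a) in dock x, y. A detent roller resists by a few N from 0.06 rad, its peak is at 0.028, then it pulls to 0
- door_tab (a point): middle of the door's black tab, a block 45 mm long (along the door) x 14 mm thick standing on the door's top edge from 85 to 115 mm above the bench, 170 mm from the hinge; moves with the door. x is the door's normal, towards the dock when shut
- door_hinge (a point): point on the door's upright hinge axis at the dock's left (+y) end, 100 mm above the bench; 8 mm in front of the mouth plane and 155 mm to the left of the dock's middle
- wash_bottle: bystander: upright bottle, 68 mm diameter, 160 high; origin under its centre
- well_plate: bystander: white well plate 85 x 127 x 16; origin under its centre
- cap: bystander: white screw cap, 40 mm diameter, 22 high; origin under its centre
There are look-alikes about, which are no part of the job. Leave any orange look-alike of the cartB alone.

How it is judged (in metres and radians):
On the way:
1. every cartridge present is home in a channel with the catch sprung back behind it (((x of cartA in the frame of home1 between -0.004 and 0.004 m and y of cartA in the frame of home1 between -0.005 and 0.005 m and z of cartA in the frame of home1 between -0.004 and 0.004 m) or (x of cartA in the frame of home2 between -0.004 and 0.004 m and y of cartA in the frame of home2 between -0.005 and 0.005 m and z of cartA in the frame of home2 between -0.004 and 0.004 m) or (x of cartA in the frame of home3 between -0.004 and 0.004 m and y of cartA in the frame of home3 between -0.005 and 0.005 m and z of cartA in the frame of home3 between -0.004 and 0.004 m) or (x of cartA in the frame of home4 between -0.004 and 0.004 m and y of cartA in the frame of home4 between -0.005 and 0.005 m and z of cartA in the frame of home4 between -0.004 and 0.004 m)) and ((x of cartB in the frame of home1 between -0.004 and 0.004 m and y of cartB in the frame of home1 between -0.005 and 0.005 m and z of cartB in the frame of home1 between -0.004 and 0.004 m) or (x of cartB in the frame of home2 between -0.004 and 0.004 m and y of cartB in the frame of home2 between -0.005 and 0.005 m and z of cartB in the frame of home2 between -0.004 and 0.004 m) or (x of cartB in the frame of home3 between -0.004 and 0.004 m and y of cartB in the frame of home3 between -0.005 and 0.005 m and z of cartB in the frame of home3 between -0.004 and 0.004 m) or (x of cartB in the frame of home4 between -0.004 and 0.004 m and y of cartB in the frame of home4 between -0.005 and 0.005 m and z of cartB in the frame of home4 between -0.004 and 0.004 m)) and ((x of cartC in the frame of home1 between -0.004 and 0.004 m and y of cartC in the frame of home1 between -0.005 and 0.005 m and z of cartC in the frame of home1 between -0.004 and 0.004 m) or (x of cartC in the frame of home2 between -0.004 and 0.004 m and y of cartC in the frame of home2 between -0.005 and 0.005 m and z of cartC in the frame of home2 between -0.004 and 0.004 m) or (x of cartC in the frame of home3 between -0.004 and 0.004 m and y of cartC in the frame of home3 between -0.005 and 0.005 m and z of cartC in the frame of home3 between -0.004 and 0.004 m) or (x of cartC in the frame of home4 between -0.004 and 0.004 m and y of cartC in the frame of home4 between -0.005 and 0.005 m and z of cartC in the frame of home4 between -0.004 and 0.004 m)) and ((x of cartD in the frame of home1 between -0.004 and 0.004 m and y of cartD in the frame of home1 between -0.005 and 0.005 m and z of cartD in the frame of home1 between -0.004 and 0.004 m) or (x of cartD in the frame of home2 between -0.004 and 0.004 m and y of cartD in the frame of home2 between -0.005 and 0.005 m and z of cartD in the frame of home2 between -0.004 and 0.004 m) or (x of cartD in the frame of home3 between -0.004 and 0.004 m and y of cartD in the frame of home3 between -0.005 and 0.005 m and z of cartD in the frame of home3 between -0.004 and 0.004 m) or (x of cartD in the frame of home4 between -0.004 and 0.004 m and y of cartD in the frame of home4 between -0.005 and 0.005 m and z of cartD in the frame of home4 between -0.004 and 0.004 m)) and angle between each of cartA, cartB, cartC, cartD's own z axis and vertical below 0.08 rad and value of joint each of catch1, catch2, catch3, catch4 below 0.0025 m), for 0.2 s.
At the end, for the whole second after the job is handed in: every cartridge present lies in a channel, within 4 mm of home along the channel, 5 mm across and 4 mm in height, upright and at rest; all catches are back within 2.5 mm of rest; the door is within 0.015 rad of shut, behind its detent (all of step 1 and value of joint door below 0.015 rad and linear speed of each of cartA, cartB, cartC, cartD below 0.02 m/s); the robot touches nothing.
It fails at once if a bystander is moved by more than 25 mm or knocked over (distance of any of wash_bottle, well_plate, cap from where it was at the start of the episode above 0.025 m or angle between any of wash_bottle, well_plate, cap's own z axis and vertical above 0.4 rad).
Of cartA, cartB, cartC, cartD only 2 to 4 are there at a start; the rules pass over those that are not, and their reading is None.
At some moment in a run one of cartA, cartB, cartC, cartD may be knocked a few centimetres aside while the robot is not near it.
Once in a run the grip may slacken for a moment while it holds something.
It also fails if it takes over 210 s, if anything falls off the work surface, if the arm or the gripper's body presses on something with over 40 N, if the wrist force passes 120 N, or if a joint passes its speed limit or range.

## Working session

There is one attempt and no reset: what is moved stays moved. The work goes in short steps, Python scripts to look and compute and a shell command to move; the robot and the scene stay as the last step left them, time stands still between calls to the robot, and variables do not carry over. Pictures are saved under pics/ and viewed, at most 14 in all, crops included, and the job is handed in when it is done.

```bash
mkdir -p pics; cat > h.py <<'E'
import numpy as np, cv2
from station import r, vision
def cap(n):
    p,d=vision.capture(n); return p,d
def cloud(n,d):
    m=vision.camera_model(n); f=200/np.tan(np.radians(m["vertical_fov"]/2))
    K=np.array([[f,0,m["cx"]],[0,f,m["cy"]],[0,0,1]])
    u,v=np.meshgrid(np.arange(640.),np.arange(400.))
    q=cv2.undistortPoints(np.stack([u,v],-1).reshape(-1,1,2),K,np.array(m["distortion"])).reshape(400,640,2)
    P=np.concatenate([q*d[...,None],d[...,None]],-1)
    E=np.array(m["extrinsics"]); W=P@E[:3,:3].T+E[:3,3]; W[d==0]=np.nan
    return W
def save(p,name,crop=None,s=1):
    if crop: a,b,c,e=crop; p=p[b:e,a:c]
    cv2.imwrite("pics/"+name,cv2.resize(p[...,::-1],None,fx=s,fy=s,interpolation=cv2.INTER_CUBIC))
E
python3 - <<'E'
from h import *
for n in("side","top"):
    p,d=cap(n); save(p,n+"0.png",None,1.25); W=cloud(n,d); np.save(n+"0.npy",W)
    print(n,np.round(vision.camera_model(n)["extrinsics"],3).tolist())
    for t in("cartA","dock","door","door_tab","wash_bottle","well_plate","cap"):
        for o in vision.find_in(n,t)[:6]:
            u,v=np.int32(np.round(o["uv"])); print(t,round(o["conf"],2),u,v,np.round(W[v,u],3))
print(r.sense())
E
```

```text
side [[-0.932, -0.231, 0.278, 0.227], [-0.361, 0.573, -0.736, 0.754], [0.011, -0.786, -0.618, 0.715], [0.0, 0.0, 0.0, 1.0]]
dock 0.89 283 235 [0.582 0.093 0.008]
door 0.84 315 237 [0.474 0.122 0.065]
door 0.39 340 152 [ 0.561 -0.339  0.043]
door_tab 0.7 315 240 [0.473 0.125 0.057]
wash_bottle 0.8 208 306 [0.584 0.424 0.104]
well_plate 0.8 274 168 [ 0.752 -0.192  0.016]
cap 0.53 259 344 [0.48  0.419 0.022]
top [[0.012, -0.982, 0.189, 0.317], [-1.0, -0.012, 0.002, 0.04], [0.0, -0.189, -0.982, 1.159], [0.0, 0.0, 0.0, 1.0]]
cartA 0.69 385 240 [ 0.422 -0.164  0.032]
cartA 0.23 289 219 [0.468 0.108 0.117]
dock 0.8 305 182 [0.588 0.068 0.044]
door 0.7 287 220 [0.465 0.113 0.117]
door_tab 0.67 290 221 [0.463 0.105 0.116]
door_tab 0.42 188 176 [0.586 0.392 0.109]
wash_bottle 0.79 187 174 [0.59  0.394 0.114]
well_plate 0.75 390 133 [ 0.753 -0.19   0.017]
cap 0.73 188 218 [0.481 0.413 0.018]
cap 0.55 392 134 [ 0.75  -0.196  0.018]
{'time_s': 0.8, 'joints': array([-5.39370052e+01,  2.20389130e+01,  4.52085677e-01,  1.43001835e-03,
       -6.84107357e+01, -1.48175017e+01]), 'joint_velocities': array([-0.00932836,  0.00542466,  0.07233309, -0.00421559,  0.06835675,
       -0.02088689]), 'effort': array([-1.22070210e-04, -3.90409720e+01,  1.87613314e+01,  4.22399998e+00,
        1.55285391e-02, -2.01890276e-05]), 'tcp_pos': array([ 0.2264931 , -0.58248359,  0.40477926]), 'ee_rot': array([[-9.32033048e-01, -3.62373285e-01,  6.27779619e-06],
       [-3.62373285e-01,  9.32033047e-01, -4.80441456e-05],
       [ 1.15588014e-05, -4.70536370e-05, -9.99999999e-01]]), 'wrist_force': array([ 0.30837099, -0.09370557,  0.64143255]), 'moment': array([-0.01212477,  0.0620218 , -0.02376868]), 'gripper_force': 0.0, 'gripper_width': 1.0008881191304586}
```

View pics/top0.png

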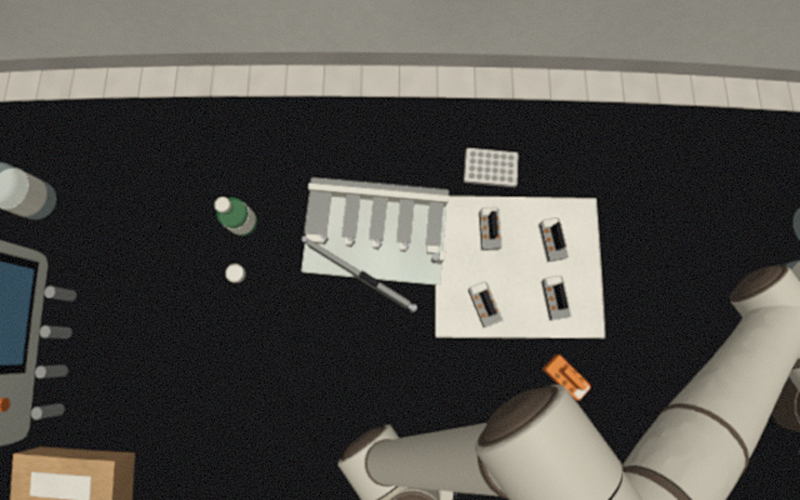

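View pics/side0.png

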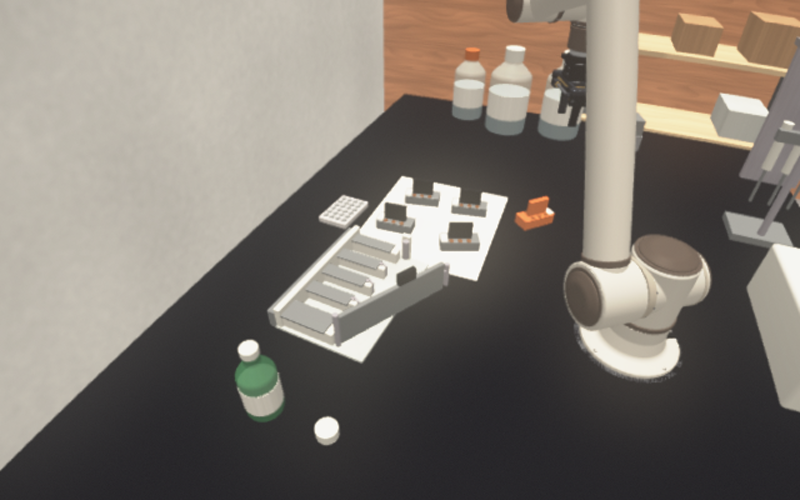

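The top view shows four grey cartridges with black ribs on the white mat at about (490,229), (553,240), (485,304) and (556,298). The orange look-alike at (567,377) is to be left alone. The door is half open, with its tip at (413,308), and the dock is at (375,230). Next I'll fit the poses.

```bash
cat > fit.py <<'E'
from h import *
def ribs(W,xr=(0.2,0.72),yr=(-0.5,-0.03),zr=(0.055,0.085)):
    m=(W[...,2]>zr[0])&(W[...,2]<zr[1])&(W[...,0]>xr[0])&(W[...,0]<xr[1])&(W[...,1]>yr[0])&(W[...,1]<yr[1])
    n,l,s,c=cv2.connectedComponentsWithStats(m.astype(np.uint8))
    out=[]
    for i in range(1,n):
        if s[i,4]<15: continue
        P=W[l==i]; q=P[P[:,2]>np.percentile(P[:,2],80)-0.006]
        (cx,cy),(w,h),a=cv2.minAreaRect((q[:,:2]*1000).astype(np.float32))
        box=cv2.boxPoints(((cx,cy),(w,h),a)); e=[box[1]-box[0],box[2]-box[1]]; e=max(e,key=lambda v:np.hypot(*v))
        e=e*np.sign(e[0]); out.append((s[i,4],np.round(c[i]),round(cx),round(cy),round(np.degrees(np.arctan2(e[1],e[0])),1),round(max(w,h)),round(min(w,h)),round(np.median(q[:,2])*1000)))
    return out
E
python3 - <<'E'
from fit import *
for n in("top","side"):
    W=np.load(n+"0.npy"); print(n)
    for o in ribs(W): print(*o)
W=np.load("top0.npy"); 
# stop wall top z~0.05 ; lips z~0.044; door top 0.087
for lo,hi,nm in((0.046,0.058,"wall"),(0.075,0.095,"door"),(0.1,0.125,"tab")):
    m=(W[...,2]>lo)&(W[...,2]<hi)&(W[...,0]>.36)&(W[...,0]<.75)&(W[...,1]>-.12 if nm!="wall" else W[...,1]>-.075)&(W[...,1]<.3)
    P=W[m][:,:2]*1000
    if nm=="wall": P=P[P[:,0]>600]
    (c,s,a)=cv2.minAreaRect(P.astype(np.float32)); print(nm,len(P),np.round(c),np.round(s),round(a,1)); print(np.round(cv2.boxPoints((c,s,a))).tolist())
    m2=m
p=None
# height map picture
H=np.zeros((340,520),np.float32)
ok=~np.isnan(W[...,2]); x=((0.74-W[...,0])*1000); y=((0.3-W[...,1])*1000)
k=ok&(x>=0)&(x<340)&(y>=0)&(y<520); H[x[k].astype(int),y[k].astype(int)]=W[k][:,2]
H=cv2.dilate(H,np.ones((3,3)))
cv2.imwrite("pics/h.png",cv2.resize(cv2.applyColorMap(np.clip(H*2500,0,255).astype(np.uint8),cv2.COLORMAP_JET),None,fx=1.5,fy=1.5))
E
```

```text
top
78 [349. 158.] 659 -57 82.9 57 15 58
124 [395. 179.] 596 -191 2.8 60 14 74
142 [448. 188.] 571 -342 9.7 61 14 73
71 [351. 205.] 520 -62 83.1 25 23 77
135 [450. 236.] 431 -343 10.8 57 13 74
127 [391. 242.] 414 -174 21.6 59 13 73
141 [459. 303.] 248 -359 43.8 61 14 73
side
108 [338. 145.] 570 -341 7.4 59 17 74
116 [376. 153.] 431 -343 5.5 59 18 73
101 [430. 162.] 247 -358 45.2 61 16 72
121 [315. 165.] 596 -190 5.7 59 16 73
138 [368. 180.] 414 -173 23.5 60 14 73
52 [281. 185.] 658 -59 84.6 56 13 58
78 [324. 192.] 518 -63 -67.3 28 21 75
wall 845 [642.  85.] [318. 107.] 85.0
[[575.0, -68.0], [681.0, -78.0], [709.0, 239.0], [602.0, 248.0]]
door 421 [532.  83.] [296. 149.] 59.4
[[393.0, -7.0], [521.0, -83.0], [672.0, 172.0], [544.0, 248.0]]
tab 93 [460.  93.] [45. 14.] 57.9
[[442.0, 78.0], [454.0, 70.0], [478.0, 108.0], [466.0, 116.0]]
```

View pics/h.png

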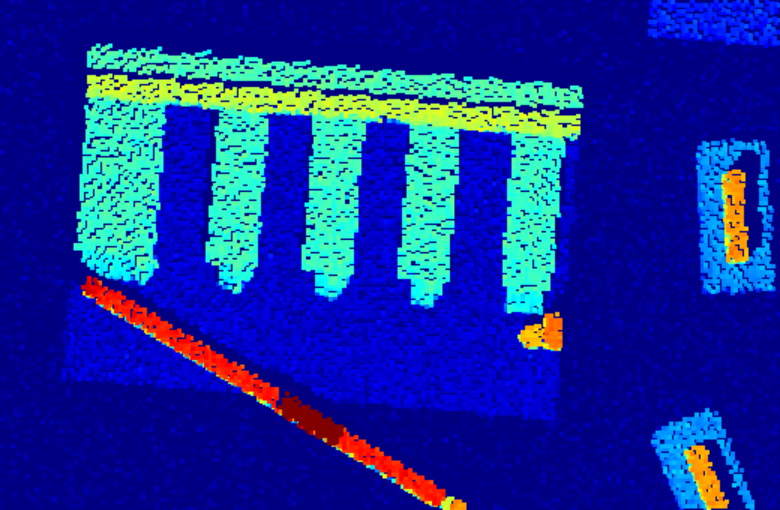

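The height map shows the lips, the stop wall, the door at about 0.47 rad and a detent post (z 77 mm) at its right end. I'll fit the dock precisely.

```bash
cat > d.py <<'E'
from h import *
def fitdock(W):
    P=W[~np.isnan(W[...,2])]; best=None
    L=P[(P[:,2]>.038)&(P[:,2]<.05)]; F=P[(P[:,2]>.002)&(P[:,2]<.02)]
    for th in np.arange(-8,-1,.25):
        t=np.radians(th); ex=np.array([np.cos(t),np.sin(t)]); ey=np.array([-ex[1],ex[0]])
        c0=np.array([.545,.082])
        lx=(L[:,:2]-c0)@ex; ly=(L[:,:2]-c0)@ey; fx=(F[:,:2]-c0)@ex; fy=(F[:,:2]-c0)@ey
        ly=ly[(lx>.03)&(lx<.1)]; fy=fy[(fx>.03)&(fx<.1)]
        ly=ly[abs(ly)<.14]; fy=fy[abs(fy)<.14]
        for y0 in np.arange(-.012,.012,.0005):
            g=lambda y:np.abs((y-y0)%.064-.032)<.015
            s=(~g(ly)).sum()-g(ly).sum()+g(fy).sum()-(~g(fy)).sum()
            if best is None or s>best[0]: best=(s,th,y0)
    s,th,y0=best; t=np.radians(th); ex=np.array([np.cos(t),np.sin(t)]); ey=np.array([-ex[1],ex[0]])
    Q=P[(P[:,2]>.0525)&(P[:,2]<.063)]; a=(Q[:,:2]-c0)@ex; b=(Q[:,:2]-c0)@ey-y0
    a=a[(abs(b)<.14)&(a>.09)&(a<.16)]
    A=P[(P[:,2]>.004)&(P[:,2]<.014)]
    return s,th,y0,np.round(np.percentile(a,[1,3,10,50,90,97,99]),4),c0+y0*ey
E
python3 - <<'E'
from d import *
for n in("top","side"): print(n,*fitdock(np.load(n+"0.npy")))
E
```

```text
top 1837 -4.5 0.0010000000000000113 [0.1166 0.1172 0.1182 0.124  0.1303 0.1316 0.1322] [0.54507846 0.08299692]
side 603 -6.5 -0.0115 [0.1128 0.1146 0.1173 0.1238 0.1309 0.133  0.1346] [0.54369816 0.07057392]
```

```bash
cat > g.py <<'E'
import sys, numpy as np
from station import r
from scipy.spatial.transform import Rotation as R
TH=-4.6; C0=np.array([543.,83.])
def dock(x,y):
    t=np.radians(TH); return C0+np.array([x*np.cos(t)-y*np.sin(t), x*np.sin(t)+y*np.cos(t)])
def go(x,y,ztip,psi,R0=None,p0=None):
    "world mm target of fingertips, rib yaw psi deg -> tool shift mm, turn deg"
    s=r.sense(); p=np.array(s["tcp_pos"])*1000 if p0 is None else p0; M=np.array(s["ee_rot"])
    t=np.radians(psi); c,q=np.cos(t),np.sin(t)
    G=np.array([[-c,-q,0],[-q,c,0],[0,0,-1.]])
    d=M.T@(np.array([x,y,ztip+182])-p)
    print("shift",np.round(d,1),"turn",np.round(R.from_matrix(M.T@G).as_rotvec(degrees=True),1))
def st():
    s=r.sense(); M=np.array(s["ee_rot"]); p=np.array(s["tcp_pos"])*1000
    print("t",round(s["time_s"],1),"tip",np.round(p-[0,0,182],1),"psi",round(np.degrees(np.arctan2(-M[1,0],-M[0,0])),1),"F",np.round(s["wrist_force"],1),"w",round(s["gripper_width"]*87,1),"gf",round(s["gripper_force"],1),"j",np.round(s["joints"]))
E
python3 -c "
from g import *
st(); go(458,24,223,-4.6)"
```

```text
t 0.8 tip [ 226.5 -582.5  222.8] psi 21.2 F [ 0.3 -0.1  0.6] w 87.1 gf 0.0 j [-54.  22.   0.   0. -68. -15.]
shift [-4.355e+02  4.814e+02 -2.000e-01] turn [-0.  -0.  25.8]
```

```bash
python3 -m creep '[[-1,-27,30,0,0,0,4],[-1,-54,60,0,0,0,8],[-1,-81,90,0,0,0,13],[-1,-108,120,0,0,0,17],[-1,-135,150,0,0,0,21],[-1,-163,180,0,0,0,25.8],[-1,-190,210,0,0,0,25.8],[-1,-218,241,0,0,0,25.8]]'; python3 -c "
from g import *
st(); go(458,24,223,-4.6)"
```

```text
time_s: 1.47
tcp_pos: [0.3424, -0.2772, 0.4051]
ee_rot: [[-0.997, 0.08, 0.001], [0.08, 0.997, -0.0], [-0.001, -0.0, -1.0]]
wrist_force: [1.0, 0.9, 0.1]
gripper_width: 0.48
gripper_force: 0.0
t 1.5 tip [ 342.4 -277.2  223.1] psi -4.6 F [1.  0.9 0.1] w 41.8 gf 0.0 j [-18.   4. -24.   0. -62. -77.]
shift [-9.110e+01  3.095e+02  1.000e-01] turn [-0.   0.1  0. ]
```

```bash
python3 -m creep '[[-1,-11,39,0,0,0,0],[-1,-22,78,0,0,0,0],[-1,-34,117,0,0,0,0],[-1,-46,156,0,0,0,0],[-1,-57,195,0,0,0,0],[-1,-68,233,0,0,0,0],[-1,-80,271,0,0,0,0],[-1,-91,309,0,0,0,0]]' >/dev/null; python3 -m creep '[[-1,0,0,0,0,0,0],[-1,0,0,35,0,0,0],[-1,0,0,70,0,0,0],[-1,0,0,105,0,0,0],[-1,0,0,140,0,0,0],[-1,0,0,163,0,0,0],[-1,0,0,163,0,0,0]]'; python3 -c "
from g import *
st()
for a in range(30,106,5):
    f=np.radians(a); p=np.array([551,237])+215*np.array([-np.sin(f),-np.cos(f)])+20*np.array([np.cos(f),-np.sin(f)]); print(a,np.round(p)); go(*p,60,-4.6)"
```

```text
time_s: 2.72
tcp_pos: [0.4558, 0.021, 0.2377]
ee_rot: [[-0.997, 0.081, -0.01], [0.081, 0.997, -0.003], [0.01, -0.004, -1.0]]
wrist_force: [-0.6, -0.3, 0.7]
gripper_width: 0.005
gripper_force: 0.0
t 2.7 tip [455.8  21.   55.7] psi -4.6 F [-0.6 -0.3  0.7] w 0.5 gf 0.0 j [  23.   18.  -35.   -0.  -38. -118.]
30 [461.  41.]
shift [-3.4 20.1 -4.5] turn [-0.2 -0.5 -0. ]
35 [444.  49.]
shift [14.  27.3 -4.3] turn [-0.2 -0.5 -0. ]
40 [428.  59.]
shift [30.7 36.1 -4.2] turn [-0.2 -0.5 -0. ]
45 [413.  71.]
shift [46.6 46.2 -4.1] turn [-0.2 -0.5 -0. ]
50 [399.  83.]
shift [61.5 57.7 -4. ] turn [-0.2 -0.5 -0. ]
55 [386.  97.]
shift [75.4 70.4 -3.9] turn [-0.2 -0.5 -0. ]
60 [375. 112.]
shift [88.1 84.3 -3.8] turn [-0.2 -0.5 -0. ]
65 [365. 128.]
shift [99.6 99.3 -3.8] turn [-0.2 -0.5 -0. ]
70 [356. 145.]
shift [109.7 115.2  -3.8] turn [-0.2 -0.5 -0. ]
75 [349. 162.]
shift [118.3 131.9  -3.8] turn [-0.2 -0.5 -0. ]
80 [343. 180.]
shift [125.5 149.3  -3.8] turn [-0.2 -0.5 -0. ]
85 [339. 198.]
shift [131.2 167.3  -3.8] turn [-0.2 -0.5 -0. ]
90 [336. 217.]
shift [135.2 185.7  -3.8] turn [-0.2 -0.5 -0. ]
95 [335. 236.]
shift [137.7 204.4  -3.9] turn [-0.2 -0.5 -0. ]
100 [336. 255.]
shift [138.5 223.2  -3.9] turn [-0.2 -0.5 -0. ]
105 [338. 273.]
shift [137.6 242.   -4. ] turn [-0.2 -0.5 -0. ]
```

```bash
python3 -m creep '[[-1,-3,20,-4,0,0,0],[-1,14,27,-4,0,0,0],[-1,31,36,-4,0,0,0],[-1,47,46,-4,0,0,0],[-1,61,58,-4,0,0,0],[-1,75,70,-4,0,0,0],[-1,88,84,-4,0,0,0],[-1,99,99,-4,0,0,0]]'|grep force; python3 -m creep '[[-1,10,16,0,0,0,0],[-1,19,33,0,0,0,0],[-1,26,50,0,0,0,0],[-1,32,68,0,0,0,0],[-1,35,79,0,0,0,0],[-1,37,90,0,0,0,0],[-1,39,101,0,0,0,0],[-1,39,108,0,0,0,0]]'; python3 - <<'E'
from g import *; from h import *
st()
p,d=cap("side"); save(p,"door1.png",(150,100,550,400),2)
E
```

```text
wrist_force: [1.7, 0.3, 0.0]
gripper_force: 0.3
time_s: 4.05
tcp_pos: [0.3366, 0.2402, 0.2463]
ee_rot: [[-0.997, 0.079, 0.001], [0.079, 0.997, 0.001], [-0.001, 0.001, -1.0]]
wrist_force: [0.1, -1.5, 0.7]
gripper_width: 0.005
gripper_force: 0.7
t 4.0 tip [336.6 240.2  64.3] psi -4.5 F [ 0.1 -1.5  0.7] w 0.4 gf 0.7 j [  58.   13.  -40.    0.  -36. -153.]
```

View pics/door1.png

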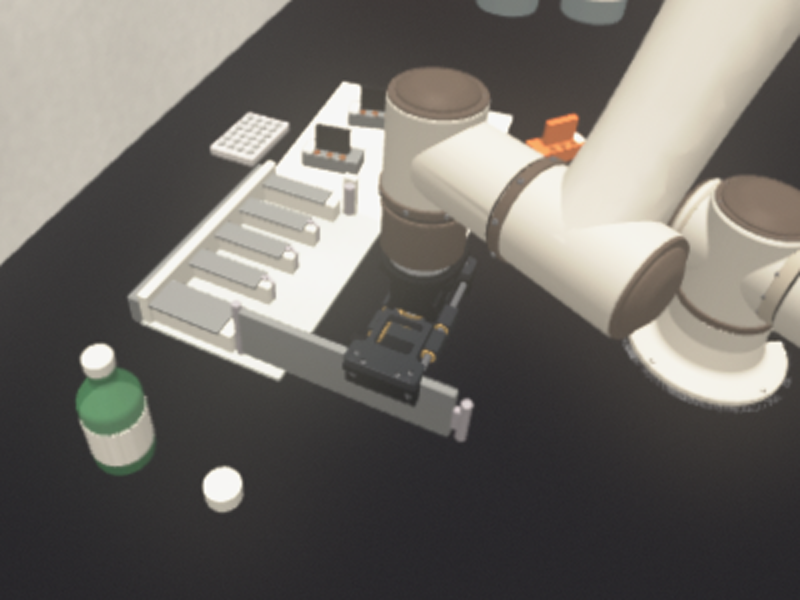

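The door now stands open at about 1.6 rad and is clear of the mouths. I'll measure the cartridges again while the gripper is away from them.

```bash
python3 -m creep '[[-1,0,-35,-25,0,0,0],[-1,0,-70,-60,0,0,0],[-1,0,-105,-90,0,0,0],[-1,0,-140,-120,0,0,0]]' | head -2; python3 - <<'E'
from g import *; from fit import *
p,d=cap("top")
for o in ribs(cloud("top",d)): print(*o)
p,d=cap("side")
for o in ribs(cloud("side",d)): print(*o)
st(); go(414,-174,140,22.5); go(414,-174,38,22.5)
E
```

```text
time_s: 4.43
tcp_pos: [0.326, 0.1116, 0.3549]
83 [349. 158.] 658 -59 84.8 54 15 58
125 [395. 179.] 596 -191 2.3 61 14 73
139 [448. 188.] 571 -342 12.0 60 14 74
71 [351. 205.] 520 -64 -1.9 20 19 77
134 [450. 236.] 431 -343 9.3 57 14 73
126 [391. 242.] 414 -174 23.0 59 14 73
143 [459. 303.] 248 -360 44.3 61 14 73
108 [338. 145.] 571 -343 11.7 58 19 73
102 [430. 162.] 249 -358 46.5 61 15 72
123 [316. 165.] 596 -193 4.0 59 18 73
34 [361. 180.] 433 -164 11.1 18 13 74
50 [281. 185.] 658 -58 82.3 58 14 58
78 [324. 192.] 517 -65 -49.6 32 18 76
t 4.5 tip [326.1 110.4 175.4] psi -4.8 F [ 1.3  0.4 -0.2] w 0.2 gf 0.0 j [  46.   -4.  -39.    0.  -54. -141.]
shift [-111.  -276.3   34.5] turn [  0.2   0.4 -27.3]
shift [-110.5 -276.9  136.4] turn [  0.2   0.4 -27.3]
```

```bash
python3 - <<'E'
from h import *
p,d=cap("top"); save(p,"carts.png",(340,150,500,330),3.3)
E
python3 -m creep '[[0.15,-14,-35,4,0,0,-4],[0.15,-28,-69,8,0,0,-8],[0.15,-42,-104,12,0,0,-12],[0.15,-56,-138,17,0,0,-16],[0.15,-70,-173,21,0,0,-20],[0.15,-84,-208,25,0,0,-24],[0.15,-98,-242,30,0,0,-27.3],[0.15,-111,-276,34,0,0,-27.3]]' >/dev/null; python3 -m creep '[[0.15,0,0,0,0,0,0],[0.15,0,0,0,0,0,0]]' >/dev/null; python3 -c "
from g import *
st(); go(414,-174,42,22.5)"
```

```text
t 5.4 tip [ 415.5 -172.2  135.8] psi 22.5 F [-0.1  0.6  0.5] w 48.7 gf 0.0 j [ -2.  10. -30.  -0. -50. -66.]
shift [ 1.7 -1.3 93.8] turn [ 0.1 -0.2 -0. ]
```

View pics/carts.png

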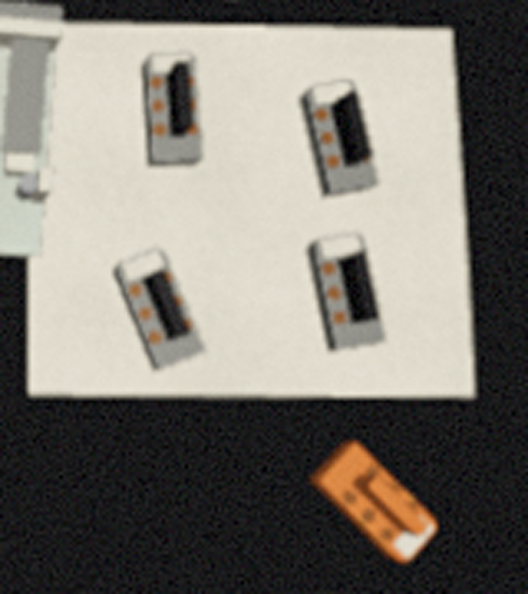

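The crop shows four grey cartridges with black ribs and white noses pointing up (+x), at (172,108), (340,135), (160,305) and (345,290). These fit the description. The orange one at (375,500) is the look-alike. I'll grasp the lower-left cartridge.

```bash
python3 -m creep '[[0.15,1.7,-1.3,25,0,0,0],[0.15,1.7,-1.3,50,0,0,0],[0.15,1.7,-1.3,75,0,0,0],[0.15,1.7,-1.3,94,0,0,0],[0.15,1.7,-1.3,94,0,0,0],[0.15,1.7,-1.3,94,0,0,0]]' |tail -3;  python3 -m creep '[[-1,0,0,0,0,0,0],[-1,0,0,0,0,0,0],[-1,0,0,0,0,0,0],[-1,0,0,0,0,0,0],[-1,0,0,0,0,0,0],[-1,0,0,0,0,0,0]]'; python3 -c "
from g import *
st()"; python3 -m creep '[[-1,0,0,-10,0,0,0],[-1,0,0,-20,0,0,0],[-1,0,0,-30,0,0,0],[-1,0,0,-30,0,0,0]]'|tail -3;  python3 -c "
from g import *
st()
print(dock(-57,96));go(*dock(-57,96),72,-4.6)"
```

```text
wrist_force: [0.5, -0.3, -0.0]
gripper_width: 0.573
gripper_force: 0.0
time_s: 6.42
tcp_pos: [0.4141, -0.1727, 0.2264]
ee_rot: [[-0.922, -0.387, 0.001], [-0.387, 0.922, -0.0], [-0.001, -0.0, -1.0]]
wrist_force: [0.1, 1.1, -0.0]
gripper_width: 0.206
gripper_force: 0.0
t 6.4 tip [ 414.1 -172.7   44.4] psi 22.7 F [ 0.1  1.1 -0. ] w 17.9 gf 0.0 j [ -2.  18. -37.   0. -35. -65.]
wrist_force: [0.8, 0.9, -0.5]
gripper_width: 0.143
gripper_force: 30.0
t 6.8 tip [ 414.5 -172.8   75.5] psi 22.8 F [ 0.8  0.9 -0.5] w 12.5 gf 30.0 j [ -2.  15. -35.   0. -40. -65.]
[493.88270066 183.26211102]
shift [-210.9  297.6    3.6] turn [-0.1  0.2 27.4]
```

```bash
python3 -m creep '[[-1,-18,30,0,0,0,4],[-1,-36,60,0,0,0,8],[-1,-54,90,0,0,0,12],[-1,-72,120,0,0,0,16],[-1,-90,150,0,0,0,20],[-1,-108,180,0,0,0,24],[-1,-126,210,0,0,0,27.4],[-1,-144,240,0,0,0,27.4]]' |tail -3;  python3 - <<'E'
from g import *; from fit import *
st();go(*dock(-75,96),72,-4.6)
p,d=cap("side"); save(p,"c1.png",(150,100,500,350),2)
W=cloud("side",d)
for o in ribs(W,yr=(-.15,.3),zr=(.055,.125)): print(*o)
E
```

```text
wrist_force: [1.5, -0.1, -1.6]
gripper_width: 0.145
gripper_force: 30.0
t 7.4 tip [453.7 106.   73.4] psi -4.8 F [ 1.5 -0.1 -1.6] w 12.7 gf 30.0 j [  33.   17.  -33.   -0.  -40. -128.]
shift [-15.6  80.3   1.4] turn [-0.  -0.1 -0.2]
389 [252. 215.] 669 75 84.9 330 17 57
177 [331. 234.] 435 108 89.0 28 20 98
1728 [325. 281.] 416 251 -6.5 279 16 86
```

View pics/c1.png

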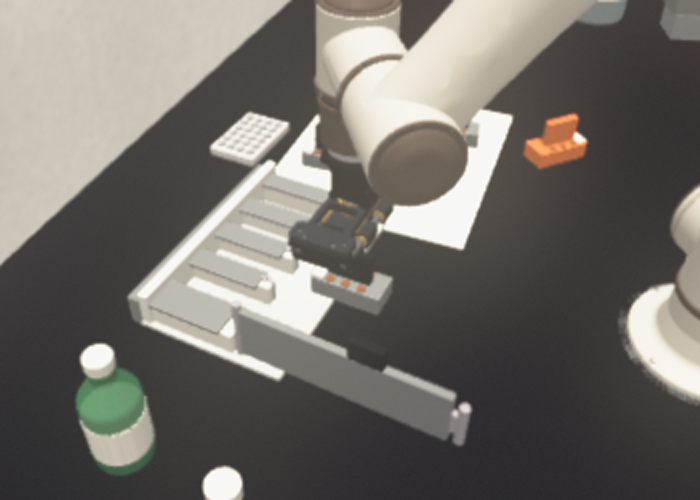

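```bash
python3 -m creep '[[-1,-4,20,0,0,0,0],[-1,-8,40,0,0,0,0],[-1,-12,60,0,0,0,0],[-1,-16,80,0,0,0,0],[-1,-16,80,0,0,0,0],[-1,-16,80,0,0,0,0]]' |tail -3;  python3 - <<'E'
from g import *; from fit import *
st();go(*dock(-75,96),72,-4.6)
p,d=cap("side"); 
W=cloud("side",d); t=np.radians(TH)
Q=W[~np.isnan(W[...,2])]; a=(Q[:,:2]*1000-C0); X=a[:,0]*np.cos(t)+a[:,1]*np.sin(t); Y=-a[:,0]*np.sin(t)+a[:,1]*np.cos(t)
m=(X>-140)&(X<-10)&(Y>60)&(Y<135)&(Q[:,2]>.02)&(Q[:,2]<.075)
h=np.histogram(Q[m,2]*1000,bins=np.arange(20,76,3)); print(h[0],h[1])
k=m&(Q[:,2]>.05)&(Q[:,2]<.065); print(X[k].min(),X[k].max(),Y[k].min(),Y[k].max())
E
```

```text
wrist_force: [-0.4, 0.3, -1.0]
gripper_width: 0.145
gripper_force: 30.0
t 8.0 tip [476.4 183.3  73.1] psi -4.6 F [-0.4  0.3 -1. ] w 12.6 gf 30.0 j [  39.   21.  -27.   -0.  -43. -134.]
shift [0.6 1.3 1.1] turn [-0.  -0.1 -0. ]
[  0   1   4   6   6   4  12  25  34  37 162 128  16  11  13   6   9   8] [20 23 26 29 32 35 38 41 44 47 50 53 56 59 62 65 68 71 74]
-124.40330470923965 -23.2661553682546 71.48733333731832 118.89733308737222
```

```bash
python3 -m creep '[[-1,0,1,8,0,0,0],[-1,0,1,15.5,0,0,0],[-1,0,1,15.5,0,0,0],[-1,-20,1,15.5,0,0,0],[-1,-40,1,15.5,0,0,0],[-1,-50,1,15.5,0,0,0],[-1,-50,1,15.5,0,0,0]]' |tail -3;  python3 -c "
from g import *
st();go(*dock(68,96),57,-4.6)"
```

```text
wrist_force: [0.1, -2.5, -0.6]
gripper_width: 0.147
gripper_force: 30.0
t 8.6 tip [527.5 178.7  57.7] psi -4.8 F [ 0.1 -2.5 -0.6] w 12.8 gf 30.0 j [  35.   26.  -21.    0.  -44. -130.]
shift [-91.1   2.1   0.6] turn [-0.1 -0.  -0.2]
```

```bash
python3 -m creep '[[-1,-15,1,0,0,0,0],[-1,-30,1,0,0,0,0],[-1,-45,1,0,0,0,0],[-1,-60,1,0,0,0,0],[-1,-75,1,0,0,0,0],[-1,-75,1,0,0,0,0]]' |tail -3;  python3 -c "
from g import *
st();go(*dock(68,96),57,-4.6)"; python3 -m creep '[[-1,-6,0,0,0,0,0],[-1,-12,0,0,0,0,0],[-1,-16,0,0,0,0,0],[-1,-18,0,0,0,0,0],[-1,-18,0,0,0,0,0],[-1,-18,0,0,0,0,0]]' |tail -3;  python3 -c "
from g import *
st();go(*dock(68,96),57,-4.6)"
```

```text
wrist_force: [1.8, -3.2, -1.4]
gripper_width: 0.142
gripper_force: 30.0
t 9.1 tip [602.3 173.8  57.9] psi -4.7 F [ 1.8 -3.2 -1.4] w 12.3 gf 30.0 j [  31.   31.  -11.    0.  -48. -126.]
shift [-16.1   0.8   0.9] turn [-0.1  0.  -0.1]
wrist_force: [0.9, -0.4, -4.9]
gripper_width: 0.146
gripper_force: 30.0
t 9.6 tip [619.6 173.6  58.5] psi -4.7 F [ 0.9 -0.4 -4.9] w 12.7 gf 30.0 j [  30.   32.   -8.   -0.  -49. -125.]
shift [ 1.1 -0.5  1.5] turn [ 0.1  0.1 -0.1]
```

```bash
python3 -m creep '[[-0.1,0,0,0,0,0,0],[-0.1,0,0,0,0,0,0],[-0.1,0,0,0,0,0,0],[-0.1,0,0,-20,0,0,0],[-0.1,0,0,-50,0,0,0],[-0.1,30,-30,-80,0,0,0],[-0.1,60,-60,-100,0,0,0],[-0.1,90,-90,-100,0,0,0]]' |tail -3; cat > chk.py <<'E'
from g import *; from fit import *
def dockcarts(n="side"):
    p,d=cap(n); W=cloud(n,d); t=np.radians(TH)
    Q=W*1000; X=(Q[...,0]-C0[0])*np.cos(t)+(Q[...,1]-C0[1])*np.sin(t); Y=-(Q[...,0]-C0[0])*np.sin(t)+(Q[...,1]-C0[1])*np.cos(t)
    for i in range(4):
        yc=-96+64*i; m=(abs(Y-yc)<20)&(X>10)&(X<112)&(Q[...,2]>55)&(Q[...,2]<100)
        if m.sum()>15:
            z=np.percentile(Q[m][:,2],85); k=m&(abs(Q[...,2]-z)<6)
            print(n,"ch",i+1,"rib x",round((np.percentile(X[k],2)+np.percentile(X[k],98))/2,1),"y",round(np.median(Y[k])-yc,1),"top z",round(z))
    return p,W
def carts(n):
    p,d=cap(n); W=cloud(n,d)
    for o in ribs(W,yr=(-.5,-.1)): print(n,*o)
E
python3 - <<'E'
from chk import *
p,W=dockcarts("side"); save(p,"c2.png",(200,150,400,300),3)
dockcarts("top"); carts("top"); carts("side")
st()
E
```

```text
wrist_force: [0.3, -0.6, 0.2]
gripper_width: 0.447
gripper_force: 0.0
side ch 4 rib x 68.7 y 2.1 top z 82
top 123 [395. 179.] 596 -190 2.3 60 13 73
top 140 [448. 188.] 571 -342 11.4 61 14 73
top 135 [450. 236.] 431 -343 11.5 57 15 73
top 140 [459. 303.] 248 -360 43.7 60 14 73
side 109 [338. 145.] 571 -343 14.2 58 19 73
side 115 [376. 153.] 430 -341 2.7 60 20 73
side 103 [430. 162.] 248 -359 46.8 60 16 71
side 35 [322. 167.] 573 -189 -7.5 15 11 73
t 10.5 tip [532.9  99.9 158.2] psi -4.7 F [ 0.  -0.1  1.3] w 38.9 gf 0.0 j [  28.   17.  -17.    0.  -56. -122.]
```

View pics/c2.png

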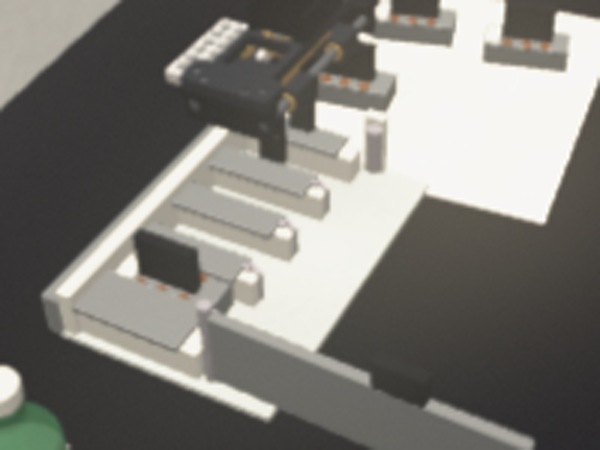

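The first cartridge sits in channel 4 with its rib at (168,260) in the crop: x about 68.7 and z 82, so it is home. Next is the cartridge at (431,-343).

```bash
python3 -c "
from g import *
go(431,-342.5,130,10.5)"
```

```text
shift [  65.6 -449.3   27.3] turn [  0.1   0.2 -15.2]
```

```bash
python3 -m creep '[[0.15,20,-35,0,0,0,-2],[0.15,40,-74,0,0,0,-4],[0.15,50,-114,0,0,0,-7],[0.15,55,-155,0,0,0,-9],[0.15,58,-196,0,0,0,-11],[0.15,60,-237,0,0,0,-13],[0.15,62,-276,0,0,0,-15.2],[0.15,64,-314,0,0,0,-15.2]]' >/dev/null; python3 -c "
from g import *
st(); go(431,-342.5,130,10.5)"
```

```text
t 11.1 tip [ 445.1 -209.1  156.9] psi 10.7 F [ 1.8 -0.3 -0.2] w 49.8 gf 0.0 j [ -6.  13. -23.   0. -54. -73.]
shift [  38.5 -128.4   26.9] turn [-0.   0.1  0.2]
```

```bash
python3 -m creep '[[0.15,10,-33,8,0,0,0],[0.15,20,-66,16,0,0,0],[0.15,30,-100,24,0,0,0],[0.15,38.5,-128.4,27,0,0,0],[0.15,38.5,-128.4,27,0,0,0],[0.15,38.5,-128.4,27,0,0,0]]' >/dev/null; python3 - <<'E'
from chk import *
st(); go(431,-342.5,40,10.5); carts("top"); carts("side")
E
```

```text
t 11.6 tip [ 430.7 -342.2  128.6] psi 10.4 F [ 0.   0.7 -0.2] w 49.8 gf 0.0 j [-22.  20. -18.   0. -53. -58.]
shift [-0.3 -0.4 88.6] turn [ 0.  -0.  -0.1]
top 123 [395. 179.] 596 -190 3.1 60 13 74
top 70 [464. 307.] 240 -368 41.6 37 13 74
side 111 [338. 145.] 571 -343 5.9 59 18 73
side 117 [376. 153.] 431 -343 6.9 59 19 73
side 100 [430. 162.] 248 -359 45.7 57 15 72
side 122 [316. 165.] 596 -191 2.6 61 16 73
```

```bash
python3 -m creep '[[0.15,0,0,25,0,0,0],[0.15,0,0,50,0,0,0],[0.15,0,0,75,0,0,0],[0.15,0,0,88,0,0,0],[0.15,0,0,88,0,0,0],[0.15,0,0,88,0,0,0]]' |tail -3;  python3 -m creep '[[-1,0,0,0,0,0,0],[-1,0,0,0,0,0,0],[-1,0,0,0,0,0,0],[-1,0,0,0,0,0,0],[-1,0,0,0,0,0,0],[-1,0,0,0,0,0,0],[-1,0,0,0,0,0,0],[-1,0,0,0,0,0,0]]'|tail -1; python3 -c "
from g import *
st()"; python3 -m creep '[[-1,0,0,-10,0,0,0],[-1,0,0,-20,0,0,0],[-1,0,0,-30,0,0,0],[-1,0,0,-30,0,0,0]]'|tail -3;  python3 -c "
from g import *
st()
go(*dock(-75,32),70,-4.6)"
```

```text
wrist_force: [-0.4, -0.6, 0.7]
gripper_width: 0.577
gripper_force: 0.0
gripper_force: 30.0
t 12.9 tip [ 429.7 -340.7   41.6] psi 10.5 F [ 1.1 -1.1 -0.3] w 12.7 gf 30.0 j [-21.  26. -23.  -0. -41. -58.]
wrist_force: [0.8, -0.2, -2.0]
gripper_width: 0.146
gripper_force: 30.0
t 13.2 tip [ 430.6 -341.    74.4] psi 10.6 F [ 0.8 -0.2 -2. ] w 12.7 gf 30.0 j [-21.  24. -21.   0. -45. -58.]
shift [-124.3  446.7    3.5] turn [-0.1  0.3 15.2]
```

```bash
python3 -m creep '[[-1,-5,30,0,0,0,2],[-1,-11,66,0,0,0,4],[-1,-18,104,0,0,0,6],[-1,-25,142,0,0,0,8],[-1,-32,180,0,0,0,10],[-1,-39,218,0,0,0,13],[-1,-47,256,0,0,0,15.2],[-1,-55,295,0,0,0,15.2]]' |tail -2;  python3 -c "
from g import *
st();go(*dock(-75,32),70,-4.6)"
```

```text
gripper_width: 0.149
gripper_force: 30.0
t 13.9 tip [429.5 -38.9  72.2] psi -4.7 F [ 0.9  0.  -1.7] w 13.0 gf 30.0 j [  17.   14.  -37.   -0.  -38. -111.]
shift [-27.9 162.6   2.3] turn [ 0.   0.1 -0.1]
```

```bash
python3 -m creep '[[-1,-2,35,0,0,0,0],[-1,-10,70,0,0,0,0],[-1,-18,110,0,0,0,0],[-1,-26,145,0,0,0,0],[-1,-28,162,0,0,0,0],[-1,-28,162,0,0,0,0],[-1,-28,162,0,0,0,0]]' |tail -1;  cat >> chk.py <<'E'
def held(yc):
    p,d=cap("side"); W=cloud("side",d); t=np.radians(TH)
    Q=W[~np.isnan(W[...,2])]; a=(Q[:,:2]*1000-C0); X=a[:,0]*np.cos(t)+a[:,1]*np.sin(t); Y=-a[:,0]*np.sin(t)+a[:,1]*np.cos(t); Z=Q[:,2]*1000
    m=(X>-140)&(X<-10)&(abs(Y-yc)<38)&(Z>25)&(Z<75)
    h,b=np.histogram(Z[m],bins=np.arange(25,76,2)); i=h.argmax(); zt=np.median(Z[m&(abs(Z-b[i]-1)<3)])
    k=m&(abs(Z-zt)<5); print("held: body top",round(zt,1),"under",round(zt-28,1),"X",np.round(np.percentile(X[k],[1,99])),"Y",np.round(np.percentile(Y[k],[1,99]),1),"tilt fit",np.round(np.degrees(np.arctan(np.linalg.lstsq(np.c_[X[k],Y[k],np.ones(k.sum())],Z[k],rcond=None)[0][:2])),1))
    return p
E
python3 - <<'E'
from chk import *
st();go(*dock(-75,32),70,-4.6); held(32)
E
```

```text
gripper_force: 30.0
t 14.5 tip [470.9 119.5  71.7] psi -4.6 F [-0.8 -1.2 -2.7] w 12.8 gf 30.0 j [  33.   19.  -30.   -0.  -41. -128.]
shift [0.2 1.4 1.7] turn [ 0. -0.  0.]
held: body top 57.9 under 29.9 X [-125.  -27.] Y [ 7.5 53.5] tilt fit [ 0.4 -1.6]
```

```bash
python3 -m creep '[[-1,0,1.5,10,0,0,0],[-1,0,1.5,20.5,0,0,0],[-1,0,1.5,20.5,0,0,0],[-1,-20,1.5,20.5,0,0,0],[-1,-40,1.5,20.5,0,0,0],[-1,-50,1.5,20.5,0,0,0],[-1,-50,1.5,20.5,0,0,0]]' |tail -3;  python3 -c "
from g import *
st();go(*dock(68,32),51,-4.6)"; python3 -m creep '[[-1,-15,1,0,0,0,0],[-1,-30,1,0,0,0,0],[-1,-45,1,0,0,0,0],[-1,-60,1,0,0,0,0],[-1,-75,1,0,0,0,0],[-1,-75,1,0,0,0,0]]' |tail -3;  python3 -c "
from g import *
st();go(*dock(68,32),51,-4.6)"
```

```text
wrist_force: [1.4, -2.8, -1.8]
gripper_width: 0.145
gripper_force: 30.0
t 15.1 tip [522.1 114.7  51.1] psi -4.8 F [ 1.4 -2.8 -1.8] w 12.6 gf 30.0 j [  30.   24.  -25.    0.  -41. -125.]
shift [-91.4   2.4   0.2] turn [-0.   0.  -0.2]
wrist_force: [1.3, -3.5, -2.2]
gripper_width: 0.147
gripper_force: 30.0
t 15.6 tip [596.8 109.9  51. ] psi -4.7 F [ 1.3 -3.5 -2.2] w 12.8 gf 30.0 j [  26.   30.  -14.    0.  -46. -120.]
shift [-16.5   0.9  -0. ] turn [-0.1  0.  -0.1]
```

```bash
python3 -m creep '[[-1,-6,0,0,0,0,0],[-1,-12,0,0,0,0,0],[-1,-16,0,0,0,0,0],[-1,-19,0,0,0,0,0],[-1,-19,0,0,0,0,0],[-1,-19,0,0,0,0,0]]' |tail -3;  python3 -c "
from g import *
st();go(*dock(68,32),51,-4.6)"; python3 -m creep '[[-0.1,0,0,0,0,0,0],[-0.1,0,0,0,0,0,0],[-0.1,0,0,0,0,0,0],[-0.1,0,0,-20,0,0,0],[-0.1,0,0,-50,0,0,0],[-0.1,30,-30,-80,0,0,0],[-0.1,60,-60,-100,0,0,0],[-0.1,90,-90,-100,0,0,0]]' |tail -1
python3 - <<'E'
from chk import *
dockcarts("side"); dockcarts("top"); carts("top"); carts("side")
st(); go(596,-191,140,3)
E
```

```text
wrist_force: [0.1, -1.2, -2.9]
gripper_width: 0.145
gripper_force: 30.0
t 16.1 tip [615.1 109.9  51.5] psi -4.7 F [ 0.1 -1.2 -2.9] w 12.6 gf 30.0 j [  25.   31.  -11.   -0.  -47. -120.]
shift [ 1.7 -0.6  0.5] turn [ 0.1  0.1 -0.1]
gripper_force: 0.0
side ch 3 rib x 69.0 y 2.8 top z 82
side ch 4 rib x 69.0 y 2.7 top z 82
top 122 [395. 179.] 596 -190 2.1 60 14 74
top 144 [448. 188.] 571 -343 11.6 61 15 73
top 142 [459. 303.] 248 -360 43.8 62 14 73
side 62 [342. 146.] 559 -345 31.5 32 17 73
side 101 [430. 162.] 248 -360 45.7 61 17 72
side 41 [321. 167.] 574 -190 1.3 18 13 74
t 17.0 tip [528.6  36.2 150.7] psi -4.7 F [ 0.9 -0.1 -0.2] w 39.1 gf 0.0 j [  21.   17.  -19.    0.  -54. -116.]
shift [ -85.7 -220.9   10.7] turn [ 0.1  0.2 -7.7]
```

```bash
python3 -m creep '[[0.15,-13,-34,2,0,0,-2],[0.15,-26,-68,4,0,0,-4],[0.15,-39,-102,6,0,0,-6],[0.15,-52,-136,8,0,0,-7.7],[0.15,-65,-170,10,0,0,-7.7],[0.15,-78,-204,10,0,0,-7.7],[0.15,-86,-221,10,0,0,-7.7],[0.15,-86,-221,10,0,0,-7.7]]' >/dev/null;python3 -m creep '[[0.15,0,0,0,0,0,0],[0.15,0,0,0,0,0,0]]' >/dev/null; python3 - <<'E'
from chk import *
st(); go(596,-190.5,40,3); carts("side")
E
```

```text
t 17.8 tip [ 597.4 -189.9  138.6] psi 3.1 F [-0.5  0.1  0.7] w 49.6 gf 0.0 j [ -3.  26.  -6.  -0. -58. -84.]
shift [ 1.3 -0.5 98.6] turn [ 0.  -0.   0.1]
side 107 [338. 145.] 571 -343 12.0 58 17 73
side 102 [430. 162.] 248 -359 44.3 60 15 72
side 124 [316. 165.] 596 -192 3.7 59 18 73
```

```bash
python3 -m creep '[[0.15,1,-0.5,30,0,0,0],[0.15,1,-0.5,60,0,0,0],[0.15,1,-0.5,85,0,0,0],[0.15,1,-0.5,98,0,0,0],[0.15,1,-0.5,98,0,0,0],[0.15,1,-0.5,98,0,0,0]]' |tail -3;  python3 -m creep '[[-1,0,0,0,0,0,0],[-1,0,0,0,0,0,0],[-1,0,0,0,0,0,0],[-1,0,0,0,0,0,0],[-1,0,0,0,0,0,0],[-1,0,0,0,0,0,0],[-1,0,0,0,0,0,0],[-1,0,0,0,0,0,0]]'|tail -1; python3 -c "
from g import *
st()"; python3 -m creep '[[-1,0,0,-10,0,0,0],[-1,0,0,-20,0,0,0],[-1,0,0,-30,0,0,0],[-1,0,0,-30,0,0,0]]'|tail -3;  python3 -c "
from g import *
st()
go(415,-190,70,-4.6);go(*dock(-75,-32),70,-4.6)"
```

```text
wrist_force: [0.4, 0.6, 1.3]
gripper_width: 0.576
gripper_force: 0.0
gripper_force: 30.0
t 19.0 tip [ 595.8 -191.3   41.5] psi 3.0 F [-0.4  0.7  0.9] w 12.6 gf 30.0 j [ -3.  32. -12.   0. -46. -84.]
wrist_force: [0.7, -0.1, -1.2]
gripper_width: 0.147
gripper_force: 30.0
t 19.4 tip [ 596.7 -191.4   74.5] psi 3.1 F [ 0.7 -0.1 -1.2] w 12.8 gf 30.0 j [ -3.  30. -10.   0. -50. -84.]
shift [181.4  11.1   3.5] turn [-0.1  0.3  7.7]
shift [117.5 255.2   3.5] turn [-0.1  0.3  7.7]
```

```bash
python3 -m creep '[[-1,30,2,0,0,0,2],[-1,68,4,0,0,0,4],[-1,106,7,0,0,0,6],[-1,144,9,0,0,0,7.7],[-1,176,20,0,0,0,7.7],[-1,180,55,0,0,0,7.7],[-1,178,93,0,0,0,7.7],[-1,176,131,0,0,0,7.7]]'|tail -1;  python3 -c "
from g import *
st();go(*dock(-75,-32),70,-4.6)"
```

```text
gripper_force: 30.0
t 20.0 tip [412.1 -69.2  72. ] psi -4.8 F [ 2.1  0.4 -0.7] w 12.7 gf 30.0 j [  13.   13.  -39.    0.  -38. -108.]
shift [-42.8 130.3   2.2] turn [ 0.   0.1 -0.2]
```

```bash
python3 -m creep '[[-1,-2,35,0,0,0,0],[-1,-10,70,0,0,0,0],[-1,-23,105,0,0,0,0],[-1,-40,130,0,0,0,0],[-1,-43,131,0,0,0,0],[-1,-43,131,0,0,0,0],[-1,-43,131,0,0,0,0]]' |tail -1
python3 - <<'E'
from chk import *
st();go(*dock(-75,-32),70,-4.6); held(-32)
E
```

```text
gripper_force: 30.0
t 20.6 tip [466.1  57.1  71.1] psi -4.7 F [-0.3 -0.4 -1.8] w 12.8 gf 30.0 j [  27.   17.  -32.   -0.  -40. -122.]
shift [0.4 0.  1.1] turn [-0.  -0.1 -0.1]
held: body top 57.7 under 29.7 X [-124.  -26.] Y [-54.6  -9. ] tilt fit [ 0.6 -1.6]
```

```bash
python3 -m creep '[[-1,0,0.5,10,0,0,0],[-1,0,0.5,20,0,0,0],[-1,0,0.5,20,0,0,0],[-1,-20,0.5,20,0,0,0],[-1,-40,0.5,20,0,0,0],[-1,-50,0.5,20,0,0,0],[-1,-50,0.5,20,0,0,0]]' |tail -3;  python3 -c "
from g import *
st();go(*dock(68,-32),51,-4.6)"; python3 -m creep '[[-1,-15,1,0,0,0,0],[-1,-30,1,0,0,0,0],[-1,-45,1,0,0,0,0],[-1,-60,1,0,0,0,0],[-1,-75,1,0,0,0,0],[-1,-75,1,0,0,0,0]]' |tail -3;  python3 -c "
from g import *
st();go(*dock(68,-32),51,-4.6)"
```

```text
wrist_force: [1.0, -3.3, -1.8]
gripper_width: 0.145
gripper_force: 30.0
t 21.2 tip [517.4  52.6  51.2] psi -4.8 F [ 1.  -3.3 -1.8] w 12.6 gf 30.0 j [  24.   23.  -27.    0.  -40. -119.]
shift [-91.1   0.7   0.2] turn [-0.  -0.  -0.2]
wrist_force: [2.0, -3.7, -1.5]
gripper_width: 0.15
gripper_force: 30.0
t 21.8 tip [592.4  47.7  51.3] psi -4.7 F [ 2.  -3.7 -1.5] w 13.1 gf 30.0 j [  20.   29.  -16.    0.  -45. -115.]
shift [-16.   -0.8   0.3] turn [-0.1  0.1 -0.1]
```

```bash
python3 -m creep '[[-1,-6,0,0,0,0,0],[-1,-12,0,0,0,0,0],[-1,-16,0,0,0,0,0],[-1,-19,0,0,0,0,0],[-1,-19,0,0,0,0,0],[-1,-19,0,0,0,0,0]]' |tail -3;  python3 -c "
from g import *
st();go(*dock(68,-32),51,-4.6)"; python3 -m creep '[[-0.1,0,0,0,0,0,0],[-0.1,0,0,0,0,0,0],[-0.1,0,0,0,0,0,0],[-0.1,0,0,-20,0,0,0],[-0.1,0,0,-50,0,0,0],[-0.1,30,-30,-80,0,0,0],[-0.1,60,-60,-100,0,0,0],[-0.1,90,-90,-100,0,0,0]]' |tail -1
python3 - <<'E'
from chk import *
dockcarts("side"); dockcarts("top"); carts("top"); carts("side")
st(); go(571,-342.5,140,11)
E
```

```text
wrist_force: [-1.5, -4.8, -2.9]
gripper_width: 0.145
gripper_force: 30.0
t 22.2 tip [609.9  46.6  51. ] psi -4.7 F [-1.5 -4.8 -2.9] w 12.7 gf 30.0 j [  20.   30.  -13.    0.  -46. -114.]
shift [ 1.6 -1.1  0. ] turn [-0.  -0.1 -0.1]
gripper_force: 0.0
side ch 2 rib x 68.2 y 2.1 top z 81
side ch 3 rib x 69.2 y 2.3 top z 81
side ch 4 rib x 69.0 y 2.5 top z 81
top ch 4 rib x 91.4 y 2.0 top z 84
top 142 [448. 188.] 572 -342 9.6 59 15 73
top 139 [460. 303.] 248 -360 45.8 63 14 73
side 48 [343. 146.] 554 -346 31.1 23 16 74
side 103 [430. 162.] 248 -359 43.1 61 16 72
t 23.1 tip [524.4 -25.8 151. ] psi -4.7 F [-0.   0.7 -0.4] w 39.1 gf 0.0 j [  15.   16.  -20.   -0.  -54. -110.]
shift [ -72.3 -311.9   10.8] turn [  0.1   0.3 -15.7]
```

```bash
python3 -m creep '[[0.15,-8,-37,2,0,0,-2],[0.15,-17,-76,4,0,0,-4],[0.15,-26,-115,6,0,0,-7],[0.15,-35,-154,8,0,0,-9],[0.15,-44,-193,10,0,0,-11],[0.15,-54,-232,10,0,0,-13],[0.15,-63,-271,10,0,0,-15.7],[0.15,-72,-310,10,0,0,-15.7]]' >/dev/null;python3 -m creep '[[0.15,0,0,0,0,0,0],[0.15,0,0,0,0,0,0]]' >/dev/null; python3 - <<'E'
from chk import *
st(); go(571,-342.5,40,11); carts("side"); dockcarts("top")
E
```

```text
t 23.9 tip [ 572.3 -342.2  137.7] psi 10.9 F [ 0.1  0.8 -0.5] w 49.6 gf 0.0 j [-17.  30.   0.  -0. -61. -62.]
shift [ 1.3 -0.1 97.7] turn [ 0.  -0.  -0.1]
side 109 [338. 145.] 571 -343 9.4 58 18 74
side 105 [430. 162.] 249 -360 47.0 60 16 72
top ch 2 rib x 68.0 y 1.6 top z 83
top ch 3 rib x 69.0 y 1.7 top z 83
top ch 4 rib x 68.2 y 1.7 top z 84
```

```bash
python3 -m creep '[[0.15,1,0,30,0,0,0],[0.15,1,0,60,0,0,0],[0.15,1,0,85,0,0,0],[0.15,1,0,97,0,0,0],[0.15,1,0,97,0,0,0],[0.15,1,0,97,0,0,0]]' |tail -3;  python3 -m creep '[[-1,0,0,0,0,0,0],[-1,0,0,0,0,0,0],[-1,0,0,0,0,0,0],[-1,0,0,0,0,0,0],[-1,0,0,0,0,0,0],[-1,0,0,0,0,0,0],[-1,0,0,0,0,0,0],[-1,0,0,0,0,0,0]]'|tail -1; python3 -c "
from g import *
st()"; python3 -m creep '[[-1,0,0,-10,0,0,0],[-1,0,0,-20,0,0,0],[-1,0,0,-30,0,0,0],[-1,0,0,-30,0,0,0]]'|tail -3;  python3 -c "
from g import *
st()
go(415,-250,70,-4.6);go(415,-60,70,-4.6)"
```

```text
wrist_force: [-0.0, -0.3, 0.9]
gripper_width: 0.574
gripper_force: 0.0
gripper_force: 30.0
t 25.2 tip [ 569.9 -340.7   42.2] psi 11.0 F [-0.4  0.6 -1.8] w 12.8 gf 30.0 j [-17.  35.  -6.  -0. -49. -62.]
wrist_force: [0.2, 0.7, -0.4]
gripper_width: 0.148
gripper_force: 30.0
t 25.6 tip [ 571. -341.   76.] psi 11.1 F [ 0.2  0.7 -0.4] w 12.9 gf 30.0 j [-17.  33.  -4.   0. -53. -62.]
shift [135.6 119.4   5. ] turn [-0.2  0.3 15.7]
shift [ 99.1 305.8   4.5] turn [-0.2  0.3 15.7]
```

```bash
python3 -m creep '[[-1,25,22,0,0,0,2],[-1,50,44,0,0,0,4],[-1,77,67,0,0,0,7],[-1,104,91,0,0,0,9],[-1,133,117,0,0,0,11],[-1,127,150,0,0,0,13],[-1,120,187,0,0,0,15.7],[-1,113,224,0,0,0,15.7]]'|tail -1;  python3 -c "
from g import *
st();go(*dock(-75,-95),70,-4.6)"
```

```text
gripper_force: 30.0
t 26.2 tip [ 415.6 -141.6   73.3] psi -4.9 F [ 1.6  0.1 -1.1] w 12.6 gf 30.0 j [  3.  15. -36.   0. -39. -97.]
shift [-33.3 139.2   3.4] turn [ 0.   0.1 -0.3]
```

```bash
python3 -m creep '[[-1,-2,35,0,0,0,0],[-1,-4,72,0,0,0,0],[-1,-12,108,0,0,0,0],[-1,-28,135,0,0,0,0],[-1,-33,139,0,0,0,0],[-1,-33,139,0,0,0,0],[-1,-33,139,0,0,0,0]]' |tail -1
python3 - <<'E'
from chk import *
st();go(*dock(-75,-95),70,-4.6); held(-96)
E
```

```text
gripper_force: 30.0
t 26.8 tip [460.2  -6.6  72.5] psi -4.6 F [-0.  -0.3 -1.9] w 12.8 gf 30.0 j [  19.   17.  -33.   -0.  -40. -114.]
shift [-0.3  1.   2.5] turn [ 0. -0. -0.]
held: body top 58.7 under 30.7 X [-125.  -25.] Y [-117.3  -72.8] tilt fit [ 0.6 -2.4]
```

```bash
python3 -m creep '[[-1,0,1,10,0,0,0],[-1,0,1,21,0,0,0],[-1,0,1,21,0,0,0],[-1,-20,1,21,0,0,0],[-1,-40,1,21,0,0,0],[-1,-50,1,21,0,0,0],[-1,-50,1,21,0,0,0]]' |tail -3;  python3 -c "
from g import *
st();go(*dock(68,-95),51,-4.6)"; python3 -m creep '[[-1,-15,1,0,0,0,0],[-1,-30,1,0,0,0,0],[-1,-45,1,0,0,0,0],[-1,-60,1,0,0,0,0],[-1,-75,1,0,0,0,0],[-1,-75,1,0,0,0,0]]' |tail -3;  python3 -c "
from g import *
st();go(*dock(68,-95),51,-4.6)"
```

```text
wrist_force: [1.0, -3.4, -2.0]
gripper_width: 0.147
gripper_force: 30.0
t 27.4 tip [511.3 -11.   51.3] psi -4.8 F [ 1.  -3.4 -2. ] w 12.8 gf 30.0 j [  17.   23.  -28.    0.  -40. -112.]
shift [-92.1   1.5   0.3] turn [-0.   0.  -0.2]
wrist_force: [1.6, -3.9, -2.1]
gripper_width: 0.144
gripper_force: 30.0
t 27.9 tip [586.3 -15.8  51.5] psi -4.7 F [ 1.6 -3.9 -2.1] w 12.5 gf 30.0 j [  14.   28.  -17.    0.  -45. -109.]
shift [-16.9   0.    0.5] turn [-0.1  0.1 -0.1]
```

```bash
python3 -m creep '[[-1,-6,0,0,0,0,0],[-1,-12,0,0,0,0,0],[-1,-17,0,0,0,0,0],[-1,-20,0,0,0,0,0],[-1,-20,0,0,0,0,0],[-1,-20,0,0,0,0,0]]' |tail -3;  python3 -c "
from g import *
st();go(*dock(68,-95),51,-4.6)"; python3 -m creep '[[-0.1,0,0,0,0,0,0],[-0.1,0,0,0,0,0,0],[-0.1,0,0,0,0,0,0],[-0.1,0,0,-20,0,0,0],[-0.1,0,0,-50,0,0,0],[-0.1,30,-30,-80,0,0,0],[-0.1,60,-60,-100,0,0,0],[-0.1,90,-90,-100,0,0,0]]' |tail -1; python3 -m creep '[[-1,20,-35,0,0,0,0],[-1,40,-70,0,0,0,0],[-1,60,-105,0,0,0,0],[-1,80,-140,0,0,0,0],[-1,100,-175,0,0,0,0],[-1,100,-175,0,0,0,0]]' |tail -1
python3 - <<'E'
from chk import *
p,W=dockcarts("side"); save(p,"d_side.png",(205,170,355,285),5)
p,W=dockcarts("top"); save(p,"d_top.png",(240,130,360,225),6); carts("top"); st()
E
```

```text
wrist_force: [-0.7, -5.6, -2.7]
gripper_width: 0.145
gripper_force: 30.0
t 28.4 tip [604.4 -17.1  51. ] psi -4.7 F [-0.7 -5.6 -2.7] w 12.6 gf 30.0 j [  14.   30.  -14.    0.  -46. -108.]
shift [ 1.2 -0.2  0. ] turn [-0.1 -0.1 -0.1]
gripper_force: 0.0
gripper_force: 0.0
side ch 1 rib x 67.9 y 2.9 top z 81
side ch 2 rib x 68.3 y 2.4 top z 82
side ch 3 rib x 69.6 y 2.0 top z 82
side ch 4 rib x 70.5 y 2.6 top z 81
top ch 1 rib x 68.2 y 2.0 top z 83
top ch 2 rib x 68.0 y 1.6 top z 83
top ch 3 rib x 69.5 y 1.5 top z 83
top ch 4 rib x 69.5 y 1.9 top z 83
top 140 [459. 303.] 248 -360 43.5 62 13 74
t 29.8 tip [ 405.8 -255.7  150.3] psi -4.7 F [ 0.2 -0.6 -0.5] w 1.8 gf 0.0 j [-13.  12. -26.  -0. -52. -82.]
```

View pics/d_side.png

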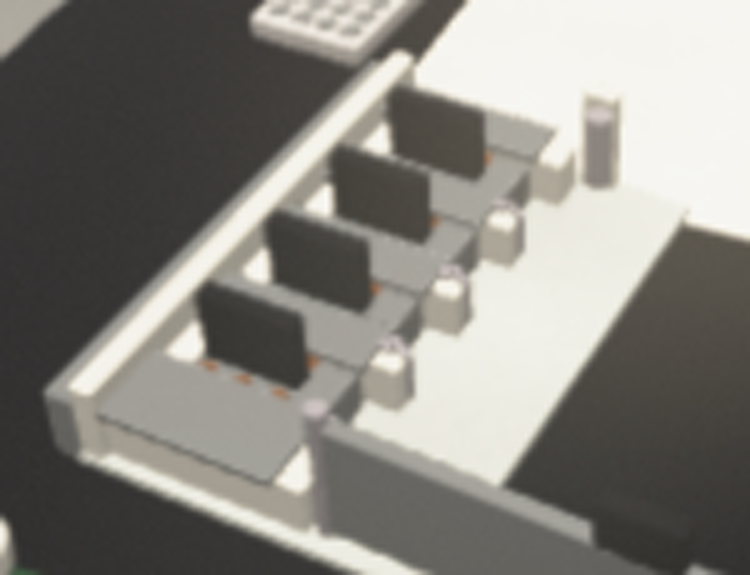

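View pics/d_top.png

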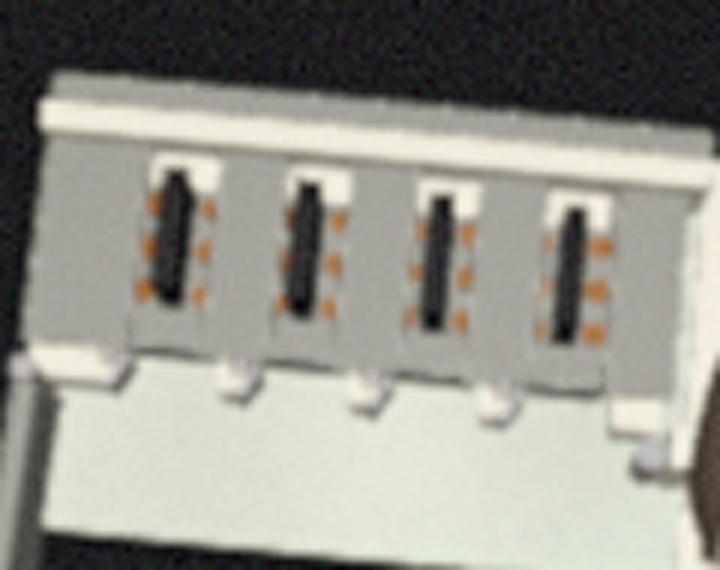

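Both views show all four ribs in their channels. Channels 1 and 2 read about 1.3 mm short of 3 and 4, and the side load there had not dropped, so their catches may not have sprung. I'll nudge the ribs home from behind with closed fingers.

```bash
python3 -c "
from g import *
go(*dock(8,-94.5),150,-4.6)"
```

```text
shift [-117.1  254.3    0.6] turn [-0.   0.2 -0.1]
```

```bash
python3 -m creep '[[-1,-16,36,0,0,0,0],[-1,-33,72,0,0,0,0],[-1,-50,108,0,0,0,0],[-1,-67,144,0,0,0,0],[-1,-84,180,0,0,0,0],[-1,-100,217,0,0,0,0],[-1,-117,254,0,0,0,0],[-1,-117,254,0,0,0,0]]' >/dev/null; python3 -m creep '[[-1,0,0,30,0,0,0],[-1,0,0,60,0,0,0],[-1,0,0,85,0,0,0],[-1,0,0,94,0,0,0],[-1,0,0,94,0,0,0],[-1,0,0,94,0,0,0]]' |tail -3; python3 -c "
from g import *
st();go(*dock(30,-94.5),56,-4.6)"; python3 -m creep '[[-1,-5,0,0,0,0,0],[-1,-10,0,0,0,0,0],[-1,-14,0,0,0,0,0],[-1,-17,0,0,0,0,0],[-1,-17,0,0,0,0,0]]'|tail -3;python3 -m creep '[[-1,-1.5,0,0,0,0,0],[-1,-3,0,0,0,0,0],[-1,-3,0,0,0,0,0]]' |tail -3; python3 -c "
from g import *
st();go(*dock(30,-94.5),56,-4.6)"
```

```text
wrist_force: [0.7, -0.6, 0.5]
gripper_width: 0.001
gripper_force: 0.0
t 30.9 tip [543.6 -10.8  56.2] psi -4.5 F [ 0.7 -0.6  0.5] w 0.0 gf 0.0 j [  16.   25.  -23.    0.  -42. -111.]
shift [-21.9  -1.1   0.2] turn [-0.   0.1  0.1]
wrist_force: [-0.4, -0.3, 0.4]
gripper_width: 0.009
gripper_force: 0.0
wrist_force: [0.3, 1.2, -0.8]
gripper_width: 0.009
gripper_force: 0.0
t 31.6 tip [562.9 -13.6  55.6] psi -4.7 F [ 0.3  1.2 -0.8] w 0.8 gf 0.0 j [  15.   26.  -20.    0.  -44. -110.]
shift [-2.5  0.2 -0.4] turn [-0.   0.  -0.1]
```

```bash
for i in 1 2; do :; done; python3 -m creep '[[-1,-1,0,0,0,0,0],[-1,-2,0,0,0,0,0],[-1,-2,0,0,0,0,0]]' |grep -E "pos|wrist"; python3 -m creep '[[-1,-1,0,0,0,0,0],[-1,-2,0,0,0,0,0],[-1,-2,0,0,0,0,0]]' |grep -E "pos|wrist"; python3 -m creep '[[-1,-1,0,0,0,0,0],[-1,-2,0,0,0,0,0],[-1,-2,0,0,0,0,0]]' |grep -E "pos|wrist"
```

```text
tcp_pos: [0.5644, -0.0137, 0.2375]
wrist_force: [-2.1, -0.0, 0.8]
tcp_pos: [0.5652, -0.0139, 0.2373]
wrist_force: [-7.4, 2.2, 4.0]
tcp_pos: [0.566, -0.014, 0.237]
wrist_force: [-10.4, 3.6, 7.8]
```

The push took 10 N with no further travel, so channel 1 is firmly on its stop wall, and channels 2 to 4 match it. Now I'll close the door.

```bash
python3 -m creep '[[-1,15,0,0,0,0,0],[-1,25,0,-25,0,0,0],[-1,40,10,-60,0,0,0],[-1,60,40,-95,0,0,0],[-1,80,72,-100,0,0,0],[-1,100,104,-100,0,0,0],[-1,120,136,-100,0,0,0],[-1,140,168,-100,0,0,0]]' |tail -2; python3 - <<'E'
from chk import *
st();go(341,300,160,-4.6)
p,W=dockcarts("side")
m=(W[...,0]>.2)&(W[...,0]<.56)&(W[...,1]>.18)&(W[...,1]<.35)&(W[...,2]>.078)&(W[...,2]<.092)
P=W[m][:,:2]*1000; v=cv2.fitLine(P.astype(np.float32),cv2.DIST_HUBER,0,.01,.01).ravel(); print(len(P),v,P.min(0),P.max(0))
E
```

```text
gripper_width: 0.005
gripper_force: 0.0
t 33.0 tip [442.  166.3 156.6] psi -4.7 F [ 1.   1.1 -0.2] w 0.5 gf 0.0 j [  40.   11.  -26.    0.  -53. -135.]
shift [111.5 125.   -3.4] turn [ 0.1  0.2 -0.1]
side ch 1 rib x 70.0 y 3.1 top z 82
side ch 2 rib x 74.4 y 3.6 top z 82
side ch 3 rib x 69.2 y 2.6 top z 81
side ch 4 rib x 70.4 y 2.4 top z 81
667 [ 9.9381852e-01 -1.1101700e-01  4.0984213e+02  2.5560576e+02] [277.05917112 231.50449165] [555.33168052 271.80034441]
```

```bash
python3 -m creep '[[-1,22,25,0,0,0,0],[-1,45,50,0,0,0,0],[-1,67,75,0,0,0,0],[-1,90,100,0,0,0,0],[-1,111,125,0,0,0,0],[-1,111,125,0,0,0,0],[-1,111,125,0,0,0,0]]' |tail -2; python3 -m creep '[[-1,0,0,25,0,0,0],[-1,0,0,50,0,0,0],[-1,0,0,75,0,0,0],[-1,0,0,97,0,0,0],[-1,0,0,97,0,0,0],[-1,0,0,97,0,0,0]]' |tail -3; python3 - <<'E'
from g import *
st()
for a in range(95,3,-7):
    f=np.radians(a); k=a/95; p=np.array([551,237])+215*np.array([-np.sin(f),-np.cos(f)])-(16+6*k)*np.array([np.cos(f),-np.sin(f)]); print(a,end=" "); go(*p,60,-4.6)
E
```

```text
gripper_width: 0.006
gripper_force: 0.0
wrist_force: [0.5, -0.4, 0.4]
gripper_width: 0.002
gripper_force: 0.0
t 34.1 tip [342.9 297.8  58.1] psi -4.7 F [ 0.5 -0.4  0.4] w 0.2 gf 0.0 j [  62.   17.  -35.    0.  -38. -156.]
95 shift [  2.5 -20.4  -1.8] turn [-0.1 -0.  -0.1]
88 shift [  3.7 -47.2  -1.8] turn [-0.1 -0.  -0.1]
81 shift [  1.5 -73.9  -1.7] turn [-0.1 -0.  -0.1]
74 shift [  -4.  -100.2   -1.6] turn [-0.1 -0.  -0.1]
67 shift [ -12.6 -125.6   -1.6] turn [-0.1 -0.  -0.1]
60 shift [ -24.4 -149.6   -1.5] turn [-0.1 -0.  -0.1]
53 shift [ -39.  -172.1   -1.5] turn [-0.1 -0.  -0.1]
46 shift [ -56.3 -192.6   -1.5] turn [-0.1 -0.  -0.1]
39 shift [ -76.  -210.7   -1.4] turn [-0.1 -0.  -0.1]
32 shift [ -97.8 -226.3   -1.4] turn [-0.1 -0.  -0.1]
25 shift [-121.4 -239.    -1.4] turn [-0.1 -0.  -0.1]
18 shift [-146.3 -248.8   -1.4] turn [-0.1 -0.  -0.1]
11 shift [-172.3 -255.3   -1.4] turn [-0.1 -0.  -0.1]
4 shift [-198.8 -258.6   -1.4] turn [-0.1 -0.  -0.1]
```

```bash
python3 -m creep '[[-1,2,-20,-1,0,0,0],[-1,4,-47,-1,0,0,0],[-1,1,-74,-1,0,0,0],[-1,-4,-100,-1,0,0,0],[-1,-13,-126,-1,0,0,0],[-1,-24,-150,-1,0,0,0],[-1,-39,-172,-1,0,0,0]]' |grep wrist; python3 -m creep '[[-1,-17,-21,0,0,0,0],[-1,-37,-39,0,0,0,0],[-1,-59,-54,0,0,0,0],[-1,-82,-67,0,0,0,0],[-1,-98,-74,0,0,0,0],[-1,-112,-79,0,0,0,0],[-1,-112,-79,0,0,0,0]]' | grep wrist; python3 - <<'E'
from chk import *
st();go(*dock(-24,-60),60,-4.6)
W=dockcarts("side")[1]
m=(W[...,0]>.3)&(W[...,0]<.56)&(W[...,1]>-.08)&(W[...,1]<.26)&(W[...,2]>.083)&(W[...,2]<.092)
P=W[m][:,:2]*1000; v=cv2.fitLine(P.astype(np.float32),cv2.DIST_HUBER,0,.01,.01).ravel(); print(len(P),v,np.degrees(np.arctan2(v[0],v[1]))-4.6)
E
```

```text
wrist_force: [-0.0, 1.4, -0.1]
wrist_force: [0.0, 0.7, 0.2]
t 35.3 tip [475.4  35.1  61.7] psi -4.8 F [0.  0.7 0.2] w 0.1 gf 0.0 j [  24.   19.  -32.    0.  -39. -119.]
shift [-39.5  -6.7   1.9] turn [ 0.1  0.3 -0.2]
side ch 1 rib x 68.7 y 2.7 top z 82
side ch 2 rib x 68.3 y 3.2 top z 82
side ch 3 rib x 69.2 y 3.1 top z 82
side ch 4 rib x 70.5 y 3.2 top z 81
246 [2.3773895e-01 9.7132909e-01 5.2950751e+02 1.5990338e+02] 9.15313
```

```bash
python3 -m creep '[[-1,-10,-3,0,0,0,0],[-1,-20,-6,0,0,0,0],[-1,-28,-7,0,0,0,0],[-1,-34,-7,0,0,0,0],[-1,-37,-7,0,0,0,0],[-1,-37,-7,0,0,0,0]]' |grep -E "pos|wrist"; python3 -m creep '[[-1,-1.5,0,0,0,0,0],[-1,-3,0,0,0,0,0],[-1,-3,0,0,0,0,0]]' | grep -E "pos|wrist"; python3 -m creep '[[-1,-1.5,0,0,0,0,0],[-1,-3,0,0,0,0,0],[-1,-3,0,0,0,0,0]]' | grep -E "pos|wrist"
```

```text
tcp_pos: [0.5073, 0.0256, 0.241]
wrist_force: [-6.7, 0.6, 4.1]
tcp_pos: [0.5102, 0.0253, 0.241]
wrist_force: [-5.2, -0.8, 3.7]
tcp_pos: [0.5146, 0.0255, 0.2413]
wrist_force: [-2.4, -1.0, 0.0]
```

```bash
python3 -m creep '[[-1,-1,0,0,0,0,0],[-1,-2,0,0,0,0,0],[-1,-2,0,0,0,0,0]]' |grep -E "pos|wrist"; python3 -m creep '[[-1,-1,0,0,0,0,0],[-1,-2,0,0,0,0,0],[-1,-2,0,0,0,0,0]]' | grep -E "pos|wrist"; python3 -m creep '[[-1,-1,0,0,0,0,0],[-1,-2,0,0,0,0,0],[-1,-2,0,0,0,0,0]]' | grep -E "pos|wrist"
```

```text
tcp_pos: [0.5153, 0.0254, 0.2413]
wrist_force: [-7.7, 1.8, 4.1]
tcp_pos: [0.516, 0.0253, 0.2411]
wrist_force: [-11.8, 3.9, 8.3]
tcp_pos: [0.5167, 0.0252, 0.2409]
wrist_force: [-17.7, 7.6, 11.0]
```

The force dropped as the door passed the detent, then rose against a solid stop, so the door is seated. I'll retreat and check.

```bash
python3 -m creep '[[-1,10,0,0,0,0,0],[-1,25,0,0,0,0,0],[-1,45,0,-20,0,0,0],[-1,60,-10,-55,0,0,0],[-1,75,-40,-90,0,0,0],[-1,75,-75,-115,0,0,0],[-1,75,-110,-115,0,0,0],[-1,75,-145,-115,0,0,0]]' |tail -2;python3 -m creep '[[-1,0,-35,0,0,0,0],[-1,0,-70,0,0,0,0],[-1,0,-105,0,0,0,0],[-1,0,-105,0,0,0,0]]' |tail -1; python3 - <<'E'
from chk import *
st()
for n in("side","top"):
    p,W=dockcarts(n)
    m=(W[...,0]>.4)&(W[...,0]<.58)&(W[...,1]>-.04)&(W[...,1]<.22)&(W[...,2]>.082)&(W[...,2]<.092)
    P=W[m][:,:2]*1000; v=cv2.fitLine(P.astype(np.float32),cv2.DIST_HUBER,0,.01,.01).ravel(); print(len(P),"door deg",np.degrees(np.arctan2(v[0],v[1]))-4.6, "x' of line",(v[2]-543)*.9968-(v[3]-83)*.0802)
    if n=="side": save(p,"end.png",(150,130,400,330),3)
    for t in("wash_bottle","well_plate","cap"): print(t,[np.round(W[int(o["uv"][1]),int(o["uv"][0])],3) for o in vision.find_in(n,t)[:1]])
E
```

```text
gripper_width: 0.004
gripper_force: 0.0
gripper_force: 0.0
t 38.1 tip [ 425.9 -222.3  175.2] psi -5.0 F [ 0.3 -0.3  0.5] w 0.7 gf 0.0 j [ -8.  10. -23.   0. -56. -87.]
side ch 1 rib x 68.8 y 2.5 top z 82
side ch 2 rib x 69.2 y 2.8 top z 82
side ch 3 rib x 69.2 y 2.6 top z 82
side ch 4 rib x 70.3 y 3.1 top z 81
290 door deg 0.27740812 x' of line -8.815336
wash_bottle [array([0.588, 0.429, 0.101])]
well_plate [array([ 0.746, -0.181,  0.02 ])]
cap [array([0.48 , 0.42 , 0.023])]
top ch 1 rib x 68.5 y 1.8 top z 83
top ch 2 rib x 68.1 y 1.4 top z 84
top ch 3 rib x 68.7 y 1.4 top z 83
top ch 4 rib x 69.6 y 1.9 top z 83
277 door deg 0.04762745 x' of line -8.055342
wash_bottle [array([0.588, 0.387, 0.109])]
well_plate [array([ 0.754, -0.19 ,  0.015])]
cap [array([0.472, 0.421, 0.019])]
```

View pics/end.png

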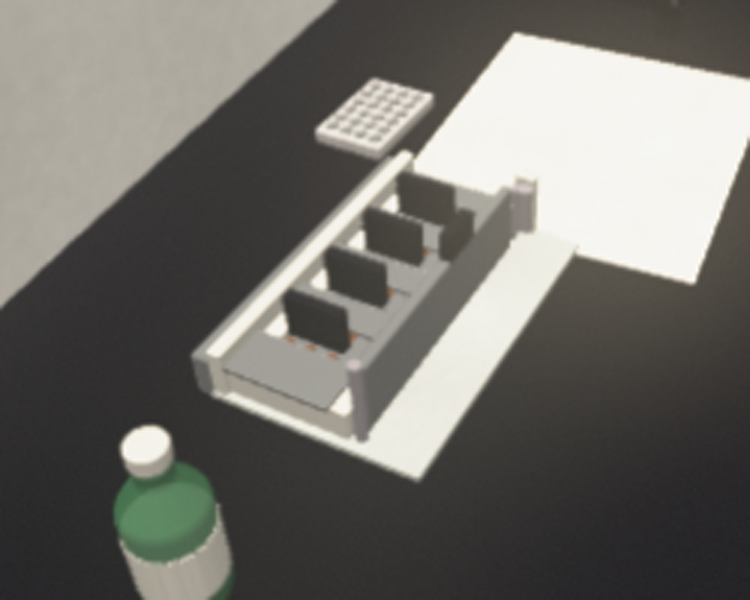

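The picture shows all four ribs in the dock, the door shut at its post at (525,200), and the bystanders where they were. I'll hand the job in.

```bash
python3 -c "
from station import r
print(r.finish_job())"
```

```text
the job is handed in; nothing more can be done
None
```

I put all four cartridges home in channels 1–4, seated the door shut on its detent (about 0–0.3° from shut by camera), left the bystanders in place, and handed the job in. No verdict came back, and I inferred that the catches sprung from cartridge depth rather than seeing them.

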